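# Clear the reflector tray and empty it into the tilt-out bin

### The arm

A 6-joint arm with a two-finger parallel gripper is mounted at the origin on the work surface. World frame = base frame: x ahead of the robot, y to its left, z up, the work surface at z = 0. Lengths are in mm, angles in rad, forces in N, time in s.
With the tool pointing down it reaches from about 350 to 975 mm from the base axis. Payload 7.1 kg.
Tool frame: the origin (TCP) lies on the centre line of the jaws, within the pads' length; the fingertips stand 8 mm ahead of it and the grasp point (between the pads) lies 11 mm behind it; z points along the fingers, x is the direction in which the jaws open and shut, and the axes are right-handed (so a half turn about z gives the same grasp; the last joint's range is limited). The gripper opens to 88 mm and grips with 3 to 60 N. Pads are 20 mm wide; open, the fingers measure 115 mm over their backs; the gripper's body (75 mm by 178 mm) begins 61 mm behind the grasp point.
Start: joints at [-0.019, 0.423, 1.63, -0, 1.089, -0.019], TCP at [624.984, 0.026, 230.675] pointing down, gripper open.
Joint ranges: [-3, 3], [-0.9, 2.11], [0.09, 2.58], [-1.31, 4.45], [0.11, 2.69], [-2.54, 2.54]. Speed limits (rad/s): [2.39, 2.39, 3.01, 3.14, 3.14, 3.14].

### API

Orientations are given as a rotation vector (axis times angle).
In Python, from workcell import ctrl gives the robot as it stands.
- The arm moves only by the shell command python3 -m handwheel 'ROWS'. ROWS is JSON, a list of rows, each a list of 3 entries, a list of its own where there are three numbers: the turn, a rotation vector about the tool's x, y, z in rad, then the shift along the tool's x, y, z in mm, then the opening, from 0 (shut) to 1 (fully open). In form: [[[ax, ay, az], [tx, ty, tz], jaw], ...]. A call has exactly 10 rows; each row shifts and turns the pose as measured when the row begins, along the tool's axes as they then stand; what a row does not reach is not made up. A row lasts 1/12 s, in which the tool goes at most 41.7 mm and 7.16 degrees, less where a joint would pass 70% of its speed; a pose out of reach is approached as far as the arm can. A call with a gripper value outside its range is refused whole. The fingers move at their own pace and stop on an object; the grip force is fixed at half the most. Time passes only in rows, so rows that do not move let the fingers close, or fill a call up. It gives the time, the measured TCP pose, the force and the opening at its end, in the units of the state.
- ctrl.get_obs(): the state, without advancing time (a new reading comes with each control period).
- ctrl.get_image(name): name is "scene" or "side" or "wrist"; returns a dict with "pixels" (420x560x3 uint8, red, green, blue), "camera_matrix" (3x3 intrinsics, pixels), "rvec" (rotation vector, rad) and "tvec" (3), from world to camera coordinates, as OpenCV has them. Camera axes: x right, y down, z forward; pixel columns grow to the right and rows downward; lengths in mm; the calibration is good to about 2 mm. A picture is of the moment at which its call begins. There is no depth.
- ctrl.close_job(): hands the job in, once; it reports no verdict.
Trained networks look in a picture, given as the dict that the camera call returned (one of the last four; its "shot" number tells which), for a name from the list of things; names that differ only in an ending like _2 or _b are one class to them, and where a whole thing is asked for, a point or a joint stands for the part that bears it (a point fixed in the world has none). Each returns a list of dicts, best first, with "score" (0 to 1); they miss things now and then, are a little off and sometimes report something else, mostly with a low value. They report only what shows in the picture. A call takes as long as a camera call.
- ctrl.look_for(picture, query): "position" ([x, y, z] in mm, in the coordinates of the camera as it stood for that picture, good to about 4 mm: the middle of the surface that is visible of it).
- ctrl.spot_point(picture, query): "position" ([x, y, z] in mm, in the coordinates of the camera as it stood for that picture, good to about 4 mm: a listed point, or the origin of a listed thing).
The state is a dict: "t": time; "qpos": joint angles; "qvel": joint speeds; "joint_torque": joint torques, N m; "ee_pos": TCP position; "orientation": TCP orientation; "ft_force": force on the tool from outside, world axes, zero at the start; "moment": the same for the moment, N m; "width": finger opening in mm.
Only numpy, scipy, OpenCV 4.12 (cv2) and the standard library are available. Lean on these libraries where they do the work, as an engineer would, in place of code of your own. Each camera call takes 0.05 s, during which the arm holds its last target.

### The job

Whoever used the bench last left long tools lying across the tray of reflectors: first lay each of them in a lane of its own on the raised comb rack, about midway along its length. Then, with the tilt-out bin tilted right out, lift the tray and tip it over the bin so that all the reflectors slide in, set the empty tray down flat on the rubber mat again, and push the bin shut. Leave every reflector in the bin and every tool on the rack, and do not disturb the other things on the bench.

Things in the scene. Friction and masses are not known exactly. Their poses are not given: they have to be found in the camera images.
- bin_unit: Fixed grey carcass of the tilt-out bin, 250 wide (y) x 165 deep (x) x 217 high, open at the back. Origin: bench level, middle of its front plane; x points into the carcass, z up. Its top board, with a 20 high strip under its front edge, starts 45 behind the front plane: behind the shut bin's front panel is a slot 45 deep, open to above, for fingers.
- bin (a joint): Tilt of the blue plastic bin (rad): 0 shut (front panel upright in the front plane), 0.8 right out against its stop, top edge leaning out towards -x of bin_unit. Turns about the line through bin_hinge along bin_unit's y; stays where it is left and needs about 2 to 3 N at its top edge. Starts shut or slightly ajar.
- bin_hinge (a point): Hinge line of the bin, middle: 30 above the bench in the front plane. Axes as bin_unit's when the bin is shut; turns with the bin.
- bin_edge (a point): Middle of the top edge of the blue front panel (222 wide, 8 thick; top 205 above the bench when shut, 175 from the hinge line). Pinch this edge from above across its 8 mm, or hook it from behind, to tilt the bin out; push the panel's front to shut it.
- bin_floor (a point): Middle of the bin's inner floor; turns with the bin: z up along the front panel, x to the bin's back. Inside 120 (x) x 204 (y); side walls 150 high (front half) and 90 (back half), back wall 90, front panel 170 high. Tilted right out, the mouth reaches from the panel's top edge (125 in front of the carcass, 150 above the bench) back to the carcass front.
- rack: Fixed raised comb rack: base plate 250 (x) x 150 (y), two upright black plates 12 thick along x at y = -55 and +55, tops 80 above the bench. Teeth 14 wide rise 26 more from both plates at x = -112.5, -37.5, 37.5, 112.5: three lanes 61 wide at x = -75, 0, 75; a tool lies along y across both plates. Origin: underside centre.
- rack_top (a point): Middle of the centre lane at the height of the plates' tops (80 above the bench); axes as the rack's.
- mat: Fixed black rubber mat 300 (x) x 140 (y) x 3 thick, where the tray stands. Origin: underside centre.
- tray: Loose aluminium tray 205 (x) x 70 (y) x 36 high, 180 g, floor and walls 3 thick: both long sides and the +x end; open at the -x end, where things slide out. Origin: underside centre. Grip it across its 70 mm width at the middle. Reflectors begin to slide on its smooth floor at 18 to 26 degrees; 45 to 50 empties it.
- tray_lip (a point): Middle of the tray's open end, at the underside.
- pump: Loose small aluminium bicycle pump 212 long (x), barrel 26 across over its middle 150, black head and grip (32 wide, 34 and 30 high) at the ends, 160 g; flat underside. Origin: underside, at the middle of the barrel. May be absent.
- ratchet: Loose chrome ratchet handle 196 long (x), bar 20 wide and 20 high, round head 36 across and 26 high (square drive stub to 38) centred at x = 88, 280 g. Origin: underside of the bar, 8 from the bar's middle towards the head. May be absent.
- spanner: Loose steel spanner 210 long (x), shank 20 wide and 12 high, open jaw 42 wide and ring end 34 wide, 14 high, 200 g. Origin: underside, middle of the shank. May be absent.
- reflector1: Loose round white plastic reflector, 56 across, 18 thick, 35 g. Origin: centre of its underside (z is the disc's axis). At the start it lies in the tray. May be absent.
- reflector2: Loose round white plastic reflector, 56 across, 18 thick, 35 g. Origin: centre of its underside (z is the disc's axis). At the start it lies in the tray. May be absent.
- reflector3: Loose round white plastic reflector, 56 across, 18 thick, 35 g. Origin: centre of its underside (z is the disc's axis). At the start it lies in the tray. May be absent.
- hex_holder: Bystander: green plastic hex key holder 45 x 95 x 60 with keys standing to about 105 high. Origin: underside centre. Leave it alone.
- oil_bottle: Bystander: yellow bottle 48 across, 130 high. Origin: underside centre.
- grease_tub: Bystander: white tub 72 across, 70 high. Origin: underside centre.
- mug: Bystander: blue mug 80 across, 90 high. Origin: underside centre.
- pedal: Bystander: black pedal 95 x 62 x 26. Origin: underside centre.
- cassette: Bystander: steel sprocket cassette 100 across, 30 high. Origin: underside centre.

How it is judged:
By the outcome, as a careful person would: the job done as asked, in the order asked, and still so for the second after the job is handed in, with the robot touching nothing.
Of reflector1, reflector2, reflector3 only 2 to 3 are there at a start; the rules pass over those that are not, and their reading is None.
Of pump, ratchet, spanner only 2 to 3 are there at a start; the rules pass over those that are not, and their reading is None.
At some moment in a run one of tray, pump, ratchet, spanner may be knocked a few centimetres aside while the robot is not near it.
It also fails if it takes over 210 s, if anything falls off the work surface, if the arm or the gripper's body presses on something with over 40 N, if the wrist force passes 120 N, or if a joint passes its speed limit or range.

## Working session

There is one attempt and no reset: what is moved stays moved. The work goes in short steps, Python scripts to look and compute and a shell command to move; the robot and the scene stay as the last step left them, time stands still between calls to the robot, and variables do not carry over. Pictures are saved under pics/ and viewed, and the job is handed in when it is done.

```bash
ls; mkdir -p pics; cat > h.py <<'E'
import numpy as np, cv2, json
from scipy.spatial.transform import Rotation as R
from workcell import ctrl
def snap(name,fn=None):
    p=ctrl.get_image(name)
    if fn: cv2.imwrite('pics/'+fn+'.png',p['pixels'][:,:,::-1])
    return p
def w(p,pos):
    Rm=cv2.Rodrigues(np.array(p['rvec'],float))[0]
    return Rm.T@(np.array(pos,float)-np.array(p['tvec'],float).ravel())
def find(p,q,f='spot_point',n=2):
    r=getattr(ctrl,f)(p,q)
    return [(round(d['score'],2),w(p,d['position']).round(0).tolist()) for d in r[:n]]
def ray(p,uv,z):
    K=np.array(p['camera_matrix']);Rm=cv2.Rodrigues(np.array(p['rvec'],float))[0];t=np.array(p['tvec'],float).ravel()
    c=-Rm.T@t; d=Rm.T@np.linalg.inv(K)@np.array([uv[0],uv[1],1.]); s=(z-c[2])/d[2]
    return (c+s*d).round(1)
def proj(p,X):
    return cv2.projectPoints(np.array(X,float).reshape(-1,1,3),np.array(p['rvec'],float),np.array(p['tvec'],float),np.array(p['camera_matrix'],float),None)[0].reshape(-1,2).round(0)
E
python3 - <<'E'
from h import *
for c in ['scene','side','wrist']:
    p=snap(c,c+'0'); print(c,w(p,[0,0,0]).round())
    for q in ['bin_unit','bin_hinge','bin_edge','bin_floor','rack','rack_top','mat','tray','tray_lip','pump','ratchet','spanner','reflector1','hex_holder','oil_bottle','grease_tub','mug','pedal','cassette']:
        print(q,find(p,q,n=3 if q[:4]=='refl' else 1))
print(ctrl.get_obs())
E
```

```text
pics
scene [1212.  484. 1339.]
bin_unit [(0.64, [660.0, -1.0, -2.0])]
bin_hinge [(0.65, [437.0, 372.0, 41.0])]
bin_edge [(0.66, [507.0, 356.0, 4.0])]
bin_floor [(0.67, [724.0, -1.0, 32.0])]
rack [(0.65, [472.0, -374.0, -1.0])]
rack_top [(0.6, [480.0, -369.0, 76.0])]
mat [(0.95, [475.0, 352.0, 4.0])]
tray [(0.94, [502.0, 357.0, 5.0])]
tray_lip [(0.65, [407.0, 395.0, 9.0])]
pump [(0.98, [555.0, 318.0, 37.0])]
ratchet [(0.58, [439.0, 374.0, 44.0])]
spanner [(0.76, [504.0, 360.0, 39.0])]
reflector1 [(0.51, [450.0, 378.0, 10.0]), (0.46, [507.0, 354.0, 4.0]), (0.43, [566.0, 332.0, 7.0])]
hex_holder [(0.91, [377.0, 39.0, 3.0])]
oil_bottle [(0.85, [384.0, 570.0, 3.0])]
grease_tub [(0.34, [471.0, -374.0, -1.0])]
mug [(0.65, [401.0, -582.0, 1.0])]
pedal [(0.57, [722.0, 307.0, 3.0])]
cassette [(0.78, [543.0, -597.0, -1.0])]
side [  109. -1195.  1696.]
bin_unit [(0.7, [660.0, 4.0, -1.0])]
bin_hinge []
bin_edge [(0.86, [652.0, -0.0, 204.0])]
bin_floor [(0.81, [724.0, -1.0, 32.0])]
rack [(0.78, [478.0, -373.0, 3.0])]
rack_top [(0.83, [477.0, -372.0, 80.0])]
mat [(0.94, [480.0, 354.0, -1.0])]
tray 
[... 809 characters left out ...]

grease_tub []
mug []
pedal []
cassette []
{'t': 3.0, 'qpos': array([-1.89692508e-02,  4.23127921e-01,  1.62989489e+00,  1.97594320e-05,
        1.08862578e+00, -1.89952222e-02]), 'qvel': array([-0.00115224, -0.00147155,  0.00149483, -0.00195697, -0.00058029,
        0.00096978]), 'joint_torque': array([ 2.05138502e-03, -5.44556451e+01, -2.74036717e+01,  6.45508943e-02,
        1.69759750e-02, -1.74710175e-05]), 'ee_pos': array([6.24976943e+02, 5.06564747e-02, 2.30659627e+02]), 'orientation': array([-3.14157409e+00, -2.64023994e-05,  8.73222071e-05]), 'ft_force': array([0.08510968, 0.4087873 , 0.69226802]), 'moment': array([-0.00916058,  0.02236163, -0.00102597]), 'width': 87.71197031230358}
```

View pics/scene0.png

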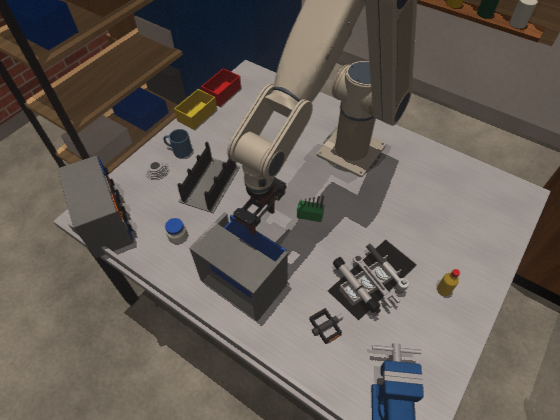

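View pics/side0.png

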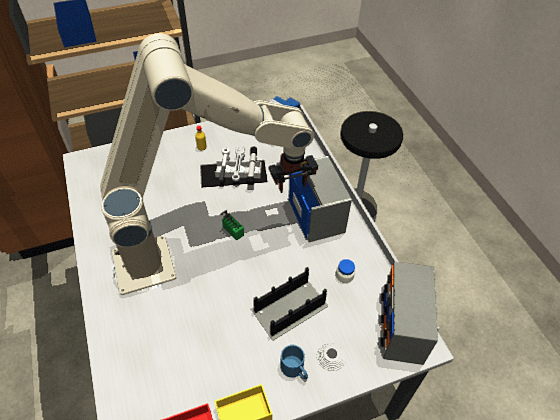

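View pics/wrist0.png

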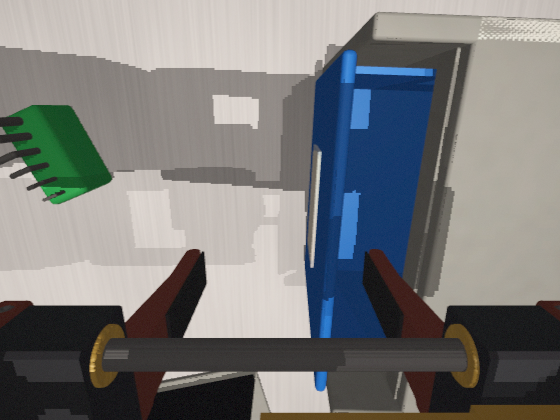

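```bash
python3 -m handwheel '[[[0,0,0],[-12,-27,-10],1],[[0,0,0],[-12,-27,-10],1],[[0,0,0],[-12,-27,-10],1],[[0,0,0],[-12,-27,-10],1],[[0,0,0],[-12,-27,-10],1],[[0,0,0],[-12,-27,-10],1],[[0,0,0],[-12,-27,-10],1],[[0,0,0],[-12,-27,-10],1],[[0,0,0],[-12,-27,-10],1],[[0,0,0],[-12,-27,-10],1]]'
python3 - <<'E'
from h import *
p=snap('wrist','w1'); print(w(p,[0,0,0]).round())
for q in ['mat','tray','tray_lip','pump','ratchet','spanner','reflector1','pedal']:
    print(q,find(p,q,n=3),find(p,q,'look_for',1))
E
```

```text
t: 3.83
ee_pos: [501.4, 275.8, 332.4]
orientation: [3.14, -0.015, -0.005]
ft_force: [0.9, 0.6, -0.8]
width: 88.0
[503. 361. 486.]
mat [] [(0.63, [408.0, 372.0, 2.0])]
tray [] [(0.9, [499.0, 354.0, 6.0])]
tray_lip [(0.72, [409.0, 390.0, 7.0])] [(0.88, [501.0, 351.0, 6.0])]
pump [(0.62, [563.0, 319.0, 36.0]), (0.56, [658.0, 1.0, -1.0])] [(0.93, [569.0, 339.0, 60.0])]
ratchet [(0.93, [444.0, 368.0, 39.0])] [(0.7, [454.0, 396.0, 61.0])]
spanner [(0.74, [506.0, 362.0, 38.0])] [(0.81, [511.0, 374.0, 53.0])]
reflector1 [(0.9, [448.0, 374.0, 4.0]), (0.72, [508.0, 351.0, 7.0]), (0.65, [563.0, 325.0, 7.0])] [(0.91, [514.0, 352.0, 24.0])]
pedal [(0.73, [722.0, 307.0, -2.0])] [(0.95, [720.0, 311.0, 21.0])]
```

View pics/w1.png

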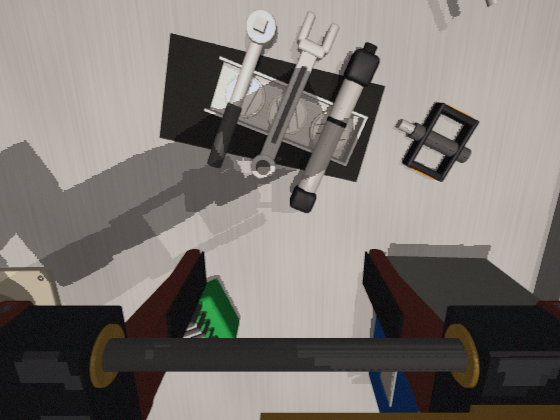

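```bash
python3 - <<'E'
from h import *
p=snap('wrist')
for n,a,b,z in [('ratchet',(261,27),(216,162),60),('spanner',(313,43),(263,167),51),('pump',(368,55),(304,205),60)]:
    A=ray(p,a,z);B=ray(p,b,z);print(n,A,B,np.linalg.norm(A-B).round(),np.degrees(np.arctan2(*(A-B)[[1,0]])).round(1))
for n,a in [('trayFL',(223,60)),('trayNL',(206,111)),('trayFR',(367,117)),('trayNR',(350,163))]: print(n,ray(p,a,39))
for n,a in [('1',(172,35)),('2',(160,136)),('3',(385,86)),('4',(357,181))]: print(n,ray(p,a,3))
E
```

```text
ratchet [476.6 447.7  60. ] [412.4 290.9  60. ] 169.0 67.7
spanner [538.  431.8  51. ] [473.3 282.1  51. ] 163.0 66.6
pump [603.  416.7  60. ] [528.5 230.8  60. ] 200.0 68.2
trayFL [426.3 415.7  39. ]
trayNL [399.7 354.8  39. ]
trayFR [611.8 345.1  39. ]
trayNR [592.6 284.4  39. ]
1 [354.3 451.3   3. ]
2 [321.4 320.3   3. ]
3 [642.7 385.    3. ]
4 [611.8 250.8   3. ]
```

```bash
cat >> h.py <<'E'
def Rt(yaw,tilt=0):
    # tool down, tool x along world yaw(deg); tilt(deg): turn about tool x afterwards
    return R.from_euler('z',yaw,degrees=True)*R.from_rotvec([np.pi,0,0])*R.from_rotvec([np.radians(tilt),0,0])
def plan(pos,yaw,tilt=0):
    o=ctrl.get_obs(); Rc=R.from_rotvec(o['orientation']); Rg=Rt(yaw,tilt)
    rv=(Rc.inv()*Rg).as_rotvec()
    d=np.array(pos)-o['ee_pos']
    print('at',o['ee_pos'].round(1),'turn',rv.round(3),'deg',np.degrees(np.linalg.norm(rv)).round(1),'| shift after turn',Rg.inv().apply(d).round(1),'| shift now',Rc.inv().apply(d).round(1),'w',round(o['width'],1),'F',o['ft_force'].round(1),'t',round(o['t'],1))
E
python3 -c "
from h import *
plan([445,371,150],-22.3)"
```

```text
at [502.3 274.5 331.7] turn [0.002 0.003 0.379] deg 21.7 | shift after turn [-89.6 -67.5 181.7] | shift now [-57.7 -96.2 181.8] w 87.9 F [ 0.4 -0.   0.4] t 4.7
```

```bash
python3 -m handwheel '[[[0,0,0.095],[0,0,0],0.5],[[0,0,0.095],[0,0,0],0.5],[[0,0,0.095],[0,0,0],0.5],[[0,0,0.095],[0,0,0],0.5],[[0,0,0],[-15,-11.2,30],0.5],[[0,0,0],[-15,-11.2,30],0.5],[[0,0,0],[-15,-11.2,30],0.5],[[0,0,0],[-15,-11.2,30],0.5],[[0,0,0],[-15,-11.2,30],0.5],[[0,0,0],[-15,-11.2,30],0.5]]'
python3 - <<'E'
from h import *
plan([445,371,38],-22.3)
p=snap('wrist','w2'); 
for q in ['ratchet','spanner','pump']: print(q,find(p,q,n=2),find(p,q,'look_for',1))
E
```

```text
t: 5.57
ee_pos: [452.7, 376.9, 155.1]
orientation: [-3.063, 0.644, -0.021]
ft_force: [0.4, -0.7, 0.2]
width: 44.2
at [452.7 376.9 155.1] turn [-0.014 -0.011 -0.025] deg 1.8 | shift after turn [ -4.9   8.4 117.1] | shift now [ -5.9  10.2 116.9] w 44.2 F [ 0.4 -0.7  0.2] t 5.6
ratchet [(0.93, [438.0, 371.0, 38.0]), (0.68, [405.0, 391.0, 5.0])] [(0.71, [456.0, 400.0, 59.0])]
spanner [(0.57, [505.0, 361.0, 40.0])] [(0.95, [520.0, 406.0, 50.0])]
pump [(0.84, [561.0, 319.0, 35.0])] [(0.26, [457.0, 375.0, 26.0])]
```

View pics/w2.png

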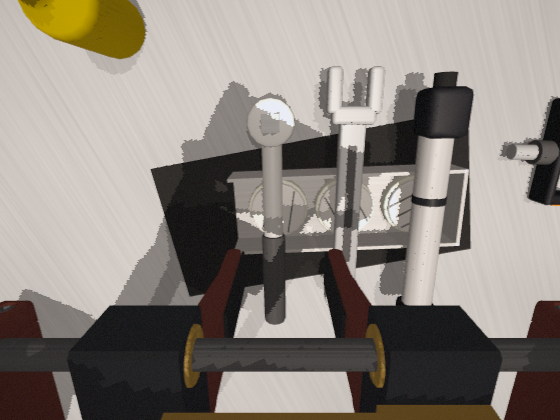

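```bash
python3 - <<'E'
from h import *
p=snap('wrist')
A=ray(p,(271,120),60);B=ray(p,(274,230),59);C=ray(p,(275,320),59);print(A,B,C)
D=(A-C)[:2];D/=np.linalg.norm(D);print(np.degrees(np.arctan2(D[1],D[0])), A[:2]-88*D)
E
```

```text
[477.9 450.4  60. ] [443.6 369.1  59. ] [408.5 289.3  59. ]
66.6941864295596 [443.08379514 369.58025068]
```

```bash
python3 -m handwheel '[[[-0.014,-0.011,-0.016],[-2,3,8],0.5],[[0,0,0],[-2,3,15],0.5],[[0,0,0],[-2,3,15],0.5],[[0,0,0],[0,0,15],0.5],[[0,0,0],[0,0,15],0.5],[[0,0,0],[0,0,15],0.5],[[0,0,0],[0,0,13],0.5],[[0,0,0],[0,0,10],0.5],[[0,0,0],[0,0,5],0.5],[[0,0,0],[0,0,2],0.5]]'
python3 - <<'E'
from h import *
plan([444,371,38],-22.8)
p=snap('wrist','w3')
E
```

```text
t: 6.8
ee_pos: [453.5, 369.9, 48.3]
orientation: [-3.066, 0.622, -0.013]
ft_force: [-0.6, 0.9, 1.6]
width: 44.0
at [453.5 369.9  48.3] turn [-0.014 -0.006 -0.002] deg 0.9 | shift after turn [-9.2  2.6 10.3] | shift now [-9.2  2.8 10.2] w 44.0 F [-0.6  0.9  1.6] t 6.8
```

View pics/w3.png

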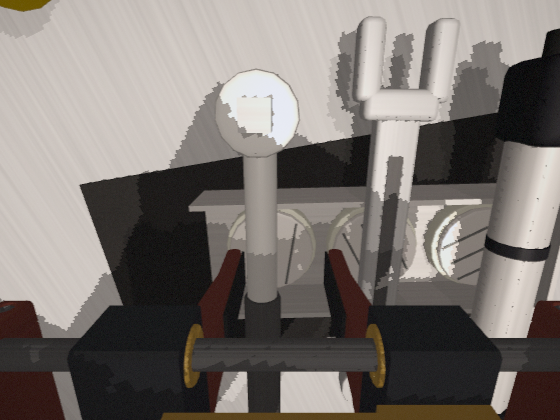

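```bash
python3 -m handwheel '[[[-0.014,-0.006,0],[-4,1,4],0.5],[[0,0,0],[-4,1,4],0.5],[[0,0,0],[-4,1,4],0.5],[[0,0,0],[0,0,0],0.5],[[0,0,0],[0,0,0],0.5],[[0,0,0],[0,0,0],0.5],[[0,0,0],[0,0,0],0.5],[[0,0,0],[0,0,0],0.5],[[0,0,0],[0,0,0],0.5],[[0,0,0],[0,0,0],0.5]]'
python3 - <<'E'
from h import *
plan([444,371,38],-22.8)
p=snap('wrist','w4')
E
```

```text
t: 7.68
ee_pos: [441.8, 373.5, 37.6]
orientation: [-3.077, 0.622, -0.004]
ft_force: [0.5, 0.3, 0.6]
width: 44.0
at [441.8 373.5  37.6] turn [-0.003 -0.002 -0.001] deg 0.2 | shift after turn [ 3.   1.4 -0.4] | shift now [ 3.   1.4 -0.4] w 44.0 F [0.5 0.3 0.6] t 7.7
```

```bash
python3 -m handwheel '[[[0,0,0],[3,1,0],0.45],[[0,0,0],[0,0,0],0],[[0,0,0],[0,0,0],0],[[0,0,0],[0,0,0],0],[[0,0,0],[0,0,0],0],[[0,0,0],[0,0,0],0],[[0,0,0],[0,0,0],0],[[0,0,0],[0,0,-10],0],[[0,0,0],[0,0,-20],0],[[0,0,0],[0,0,-20],0]]'
python3 - <<'E'
from h import *
plan([477,-373,170],0)
p=snap('wrist','w5')
for q in ['rack','rack_top']:
    for c in ['scene','side']:
        pp=snap(c); print(q,c,find(pp,q))
E
```

```text
t: 8.57
ee_pos: [441.0, 368.2, 84.9]
orientation: [3.073, -0.622, -0.007]
ft_force: [0.6, 0.5, -3.1]
width: 20.6
at [441.  368.2  84.9] turn [ 0.006  0.004 -0.399] deg 22.9 | shift after turn [ 36.  741.2 -85.1] | shift now [321.  669.5 -81.3] w 20.6 F [ 0.6  0.5 -3.1] t 8.6
rack scene [(0.71, [474.0, -372.0, 2.0])]
rack side [(0.87, [472.0, -372.0, 7.0])]
rack_top scene [(0.82, [481.0, -370.0, 77.0])]
rack_top side [(0.9, [474.0, -372.0, 83.0]), (0.61, [405.0, -586.0, 6.0])]
```

View pics/w5.png

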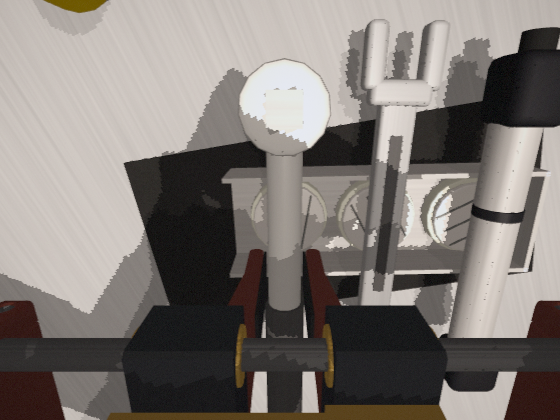

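```bash
python3 -m handwheel '[[[0,0,-0.1],[0,0,-40],0],[[0,0,-0.1],[0,0,-40],0],[[0,0,-0.1],[0,0,-40],0],[[0,0,-0.1],[0,0,-40],0],[[0,0,0],[2,40,0],0],[[0,0,0],[2,40,0],0],[[0,0,0],[2,40,0],0],[[0,0,0],[2,40,0],0],[[0,0,0],[2,40,0],0],[[0,0,0],[2,40,0],0]]'
python3 -m handwheel '[[[0,0,0],[2,40,0],0],[[0,0,0],[2,40,0],0],[[0,0,0],[2,40,0],0],[[0,0,0],[2,40,0],0],[[0,0,0],[2,40,0],0],[[0,0,0],[2,40,0],0],[[0,0,0],[2,40,0],0],[[0,0,0],[2,40,0],0],[[0,0,0],[0,20,0],0],[[0,0,0],[0,0,0],0]]'
python3 - <<'E'
from h import *
plan([477,-373,170],0)
p=snap('wrist','w6'); print(w(p,[0,0,0]).round())
for q in ['rack','rack_top']: print(q,find(p,q))
E
```

```text
t: 9.85
ee_pos: [458.3, 127.3, 246.5]
orientation: [3.131, 0.053, -0.018]
ft_force: [1.9, -0.1, -3.6]
width: 19.7
t: 10.68
ee_pos: [481.1, -233.5, 245.2]
orientation: [3.13, 0.045, -0.026]
ft_force: [-0.5, 0.9, -3.4]
width: 19.8
at [ 481.1 -233.5  245.2] turn [0.011 0.016 0.029] deg 2.0 | shift after turn [ -4.1 139.5  75.2] | shift now [ -6.8 138.5  76.8] w 19.8 F [-0.5  0.9 -3.4] t 10.7
[ 481. -147.  397.]
rack [(0.56, [479.0, -376.0, -5.0])]
rack_top [(0.66, [473.0, -373.0, 79.0]), (0.56, [482.0, -238.0, 247.0])]
```

View pics/w6.png

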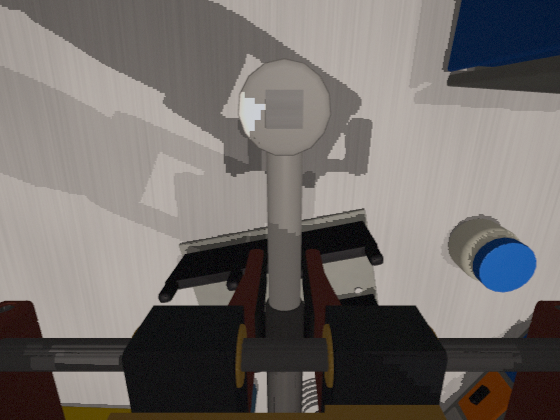

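```bash
python3 - <<'E'
from h import *
p=snap('wrist')
A=ray(p,(181,245),4);B=ray(p,(364,211),4);print(A,B,np.degrees(np.arctan2(*(B-A)[[1,0]])),np.linalg.norm(B-A))
for c in ['scene','side']:
    p=snap(c); i=p['pixels']; u,v=proj(p,[[477,-373,80]])[0].astype(int); 
    crop=i[max(v-60,0):v+60,max(u-60,0):u+60]; cv2.imwrite(f'pics/{c}_rack.png',cv2.resize(crop,(600,600),interpolation=3)[:,:,::-1]); print(c,u,v)
E
```

```text
[ 342.  -326.1    4. ] [ 579.6 -269.5    4. ] 13.399017775668081 244.24848003621233
scene 206 171
side 290 297
```

View pics/scene_rack.png

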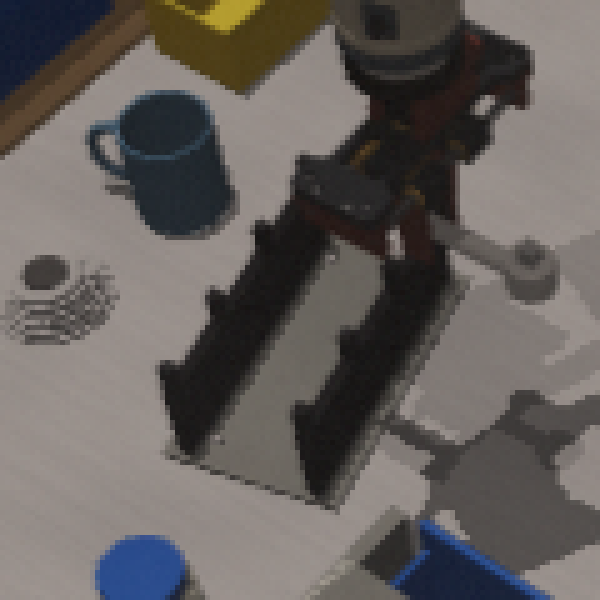

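View pics/side_rack.png

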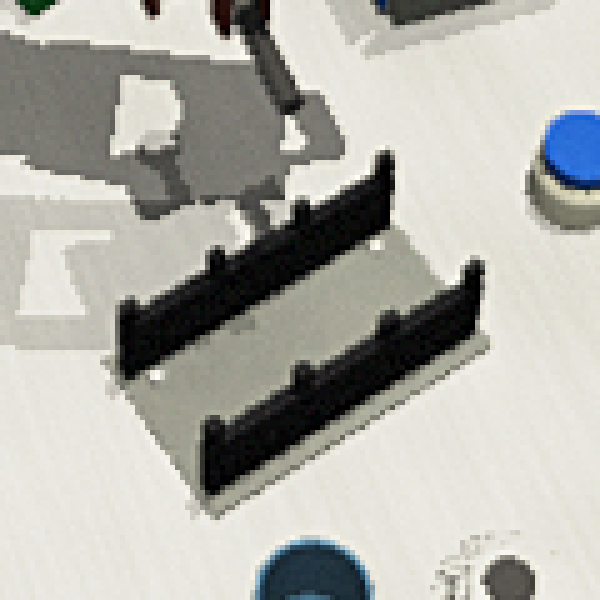

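```bash
python3 - <<'E'
from h import *
from scipy.optimize import least_squares
p=snap('side')
px=np.array([(127,300),(215,250),(302,203),(385,155),(212,420),(303,367),(390,315),(475,263)])/5+[230,237]
L=np.array([(x,y,106) for y in (55,-55) for x in (-112.5,-37.5,37.5,112.5)])
def f(v):
    X=R.from_euler('z',v[2]).apply(L)+[v[0],v[1],0]
    q=cv2.projectPoints(X,np.array(p['rvec'],float),np.array(p['tvec'],float),np.array(p['camera_matrix'],float),None)[0].reshape(-1,2)
    return (q-px).ravel()
r=least_squares(f,[477,-373,.2]);print(r.x,np.degrees(r.x[2]),r.fun.round(1))
E
```

```text
[ 4.77775233e+02 -3.74132066e+02  2.29586720e-01] 13.154350114874976 [ 0.1  0.2  0.2  0.1  0.  -0.2  0.1 -0.1 -0.   0.1 -0.2 -0.1 -0.1 -0.1
 -0.1  0.2]
```

```bash
python3 -c "
from h import *
plan([404,-390.6,150],13.2)"
```

```text
at [ 481.2 -228.3  245.7] turn [ 0.008  0.017 -0.196] deg 11.3 | shift after turn [-112.2  140.4   95.7] | shift now [-81.1 158.7  98.6] w 19.6 F [ 0.1  0.2 -3.5] t 11.0
```

```bash
python3 -m handwheel '[[[0.004,0.008,-0.098],[0,0,0],0],[[0.004,0.008,-0.098],[0,0,0],0],[[0,0,0],[-19,23.5,6],0],[[0,0,0],[-19,23.5,6],0],[[0,0,0],[-19,23.5,6],0],[[0,0,0],[-19,23.5,10],0],[[0,0,0],[-19,23.5,20],0],[[0,0,0],[-19,23.5,20],0],[[0,0,0],[0,0,20],0],[[0,0,0],[0,0,0],0]]'
python3 - <<'E'
from h import *
plan([404,-390.6,80.5],13.2)
p=snap('wrist','w7')
E
```

```text
t: 11.87
ee_pos: [409.3, -389.5, 158.6]
orientation: [3.11, 0.411, 0.011]
ft_force: [-0.5, 1.5, -4.3]
width: 19.4
at [ 409.3 -389.5  158.6] turn [ 0.006 -0.007  0.032] deg 1.9 | shift after turn [-5.4 -0.1 78.1] | shift now [-5.9 -0.8 78.1] w 19.4 F [-0.5  1.5 -4.3] t 11.9
```

View pics/w7.png

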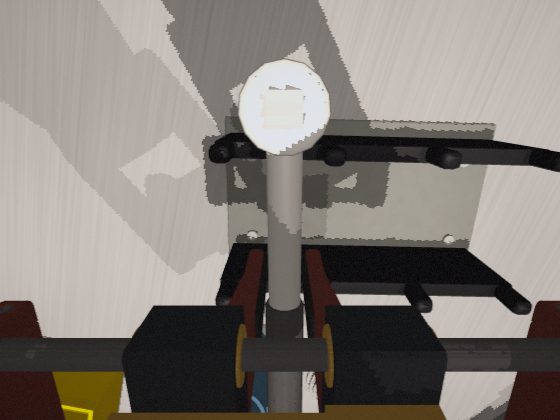

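```bash
python3 -m handwheel '[[[0.003,-0.003,0.016],[-3,0,4],0],[[0.003,-0.003,0.016],[-3,0,10],0],[[0,0,0],[-2,0,14],0],[[0,0,0],[0,0,14],0],[[0,0,0],[0,0,12],0],[[0,0,0],[0,0,10],0],[[0,0,0],[0,0,8],0],[[0,0,0],[0,0,4],0],[[0,0,0],[0,0,0],0],[[0,0,0],[0,0,0],0]]'
python3 - <<'E'
from h import *
plan([404,-390.6,79],13.2)
p=snap('side','s7'); i=p['pixels'][230:370,220:360]; cv2.imwrite('pics/s7c.png',cv2.resize(i,(560,560),interpolation=3)[:,:,::-1])
E
```

```text
t: 12.75
ee_pos: [409.2, -389.8, 86.0]
orientation: [3.111, 0.367, 0.012]
ft_force: [0.1, -0.4, -3.0]
width: 19.6
at [ 409.2 -389.8   86. ] turn [ 0.01  -0.007  0.004] deg 0.7 | shift after turn [-5.3 -0.4  7. ] | shift now [-5.3 -0.5  7. ] w 19.6 F [ 0.1 -0.4 -3. ] t 12.8
```

View pics/s7c.png

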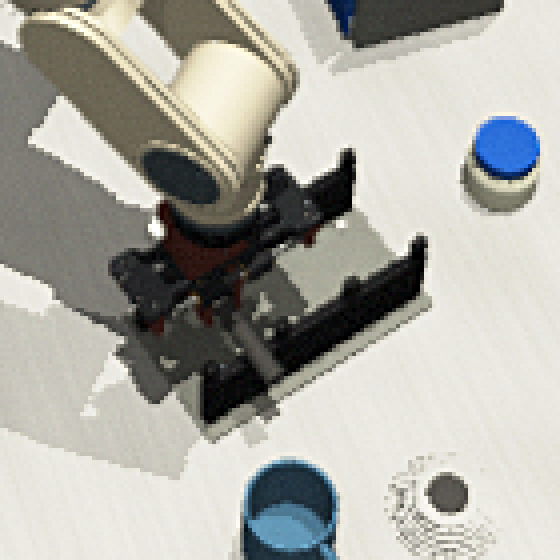

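```bash
python3 -m handwheel '[[[0.005,-0.003,0],[-3,0,2],0],[[0.005,-0.003,0],[-3,0,2],0],[[0,0,0],[0,0,2],0],[[0,0,0],[0,0,2],0],[[0,0,0],[0,0,0],0],[[0,0,0],[0,0,0],0],[[0,0,0],[0,0,0],0],[[0,0,0],[0,0,0],0],[[0,0,0],[0,0,0],0],[[0,0,0],[0,0,0],0]]'
python3 - <<'E'
from h import *
plan([404,-390.6,79],13.2)
E
```

```text
t: 13.63
ee_pos: [403.6, -392.8, 79.4]
orientation: [3.118, 0.366, 0.003]
ft_force: [-0.2, -0.8, -4.6]
width: 20.0
at [ 403.6 -392.8   79.4] turn [ 0.002 -0.002  0.003] deg 0.3 | shift after turn [ 0.9 -2.1  0.4] | shift now [ 0.9 -2.1  0.4] w 20.0 F [-0.2 -0.8 -4.6] t 13.6
```

```bash
python3 -m handwheel '[[[0,0,0],[0,-2,2],0],[[0,0,0],[0,0,0],0],[[0,0,0],[0,0,0],0],[[0,0,0],[0,0,0],0],[[0,0,0],[0,0,0],0],[[0,0,0],[0,0,0],0],[[0,0,0],[0,0,0],0],[[0,0,0],[0,0,0],0],[[0,0,0],[0,0,0],0],[[0,0,0],[0,0,0],0]]'
```

```text
t: 14.47
ee_pos: [404.1, -392.4, 79.0]
orientation: [3.114, 0.367, 0.006]
ft_force: [0.2, -0.5, -1.7]
width: 19.7
```

```bash
python3 -m handwheel '[[[0,0,0],[0,0,1],0],[[0,0,0],[0,0,0],0.5],[[0,0,0],[0,0,0],0.5],[[0,0,0],[0,0,0],0.5],[[0,0,0],[0,0,0],0.5],[[0,0,0],[0,0,-10],0.5],[[0,0,0],[0,0,-25],0.5],[[0,0,0],[0,0,-35],0.5],[[0,0,0],[0,0,-35],0.5],[[0,0,0],[0,0,-35],0.5]]'
python3 - <<'E'
from h import *
plan([545,300,330],-22.3)
p=snap('wrist','w8')
print(find(p,'ratchet'))
p=snap('scene','sc8')
for q in ['pump','spanner','tray','ratchet']: print(q,find(p,q,n=1))
E
```

```text
t: 15.3
ee_pos: [400.5, -388.5, 218.6]
orientation: [-3.114, -0.367, 0.008]
ft_force: [0.1, -1.1, -0.1]
width: 44.1
at [ 400.5 -388.5  218.6] turn [-0.005  0.006  0.624] deg 35.7 | shift after turn [-127.5 -691.8 -111.4] | shift now [ 300.1 -636.7 -108.7] w 44.1 F [ 0.1 -1.1 -0.1] t 15.3
[(0.89, [409.0, -395.0, 82.0]), (0.34, [473.0, -371.0, 80.0])]
pump [(0.79, [557.0, 320.0, 35.0])]
spanner [(0.73, [506.0, 365.0, 39.0])]
tray [(0.61, [500.0, 355.0, 4.0])]
ratchet [(0.5, [404.0, -392.0, 82.0])]
```

View pics/w8.png

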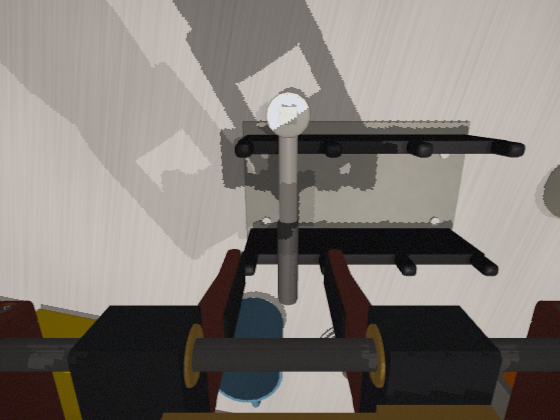

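```bash
python3 -m handwheel '[[[0,0,0.104],[0,0,-20],0.6],[[0,0,0.104],[0,0,-20],0.6],[[0,0,0.104],[0,0,-20],0.6],[[0,0,0.104],[0,0,-20],0.6],[[0,0,0.104],[0,0,-20],0.6],[[0,0,0.104],[0,0,-15],0.6],[[0,0,0],[-7,-40,0],0.6],[[0,0,0],[-7,-40,0],0.6],[[0,0,0],[-7,-40,0],0.6],[[0,0,0],[-7,-40,0],0.6]]'
python3 -m handwheel '[[[0,0,0],[-7,-40,0],0.6],[[0,0,0],[-7,-40,0],0.6],[[0,0,0],[-7,-40,0],0.6],[[0,0,0],[-7,-40,0],0.6],[[0,0,0],[-7,-40,0],0.6],[[0,0,0],[-7,-40,0],0.6],[[0,0,0],[-7,-40,0],0.6],[[0,0,0],[-7,-40,0],0.6],[[0,0,0],[-7,-40,0],0.6],[[0,0,0],[-7,-40,0],0.6]]'
python3 - <<'E'
from h import *
plan([545,270,250],-22.3)
E
```

```text
t: 16.48
ee_pos: [436.1, -229.3, 321.0]
orientation: [-3.048, 0.671, 0.055]
ft_force: [0.5, -0.3, -0.1]
width: 52.5
t: 17.32
ee_pos: [534.1, 176.1, 313.2]
orientation: [-3.051, 0.676, 0.099]
ft_force: [0.7, -0.9, -0.4]
width: 53.0
at [534.1 176.1 313.2] turn [-0.002  0.065 -0.047] deg 4.6 | shift after turn [-25.6 -91.   63.2] | shift now [-25.6 -89.6  65.1] w 53.0 F [ 0.7 -0.9 -0.4] t 17.3
```

```bash
python3 -m handwheel '[[[0,0.033,-0.024],[0,0,0],0.6],[[0,0.033,-0.024],[0,0,0],0.6],[[0,0,0],[-6,-23,15],0.6],[[0,0,0],[-6,-23,15],0.6],[[0,0,0],[-6,-23,15],0.6],[[0,0,0],[-6,-22,15],0.6],[[0,0,0],[0,0,2],0.6],[[0,0,0],[0,0,0],0.6],[[0,0,0],[0,0,0],0.6],[[0,0,0],[0,0,0],0.6]]'
python3 - <<'E'
from h import *
p=snap('wrist','w9')
for q in ['pump','spanner','tray']: print(q,find(p,q,n=1))
plan([562,320,38],-22.3)
E
```

```text
t: 18.15
ee_pos: [540.7, 280.1, 231.6]
orientation: [3.074, -0.584, -0.028]
ft_force: [-0.4, -0.0, -0.8]
width: 52.4
pump [(0.92, [561.0, 322.0, 33.0])]
spanner [(0.79, [506.0, 359.0, 39.0])]
tray []
at [541.4 280.2 232.9] turn [0.014 0.014 0.013] deg 1.3 | shift after turn [  3.9 -44.7 194.9] | shift now [  7.2 -47.3 194.2] w 52.5 F [ 0.4 -0.3  0.5] t 18.4
```

View pics/w9.png

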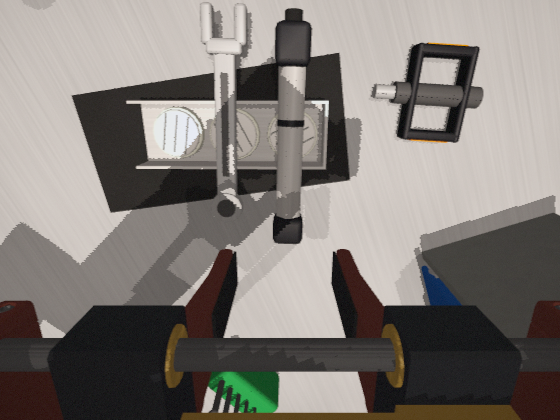

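```bash
python3 - <<'E'
from h import *
p=snap('wrist')
A=ray(p,(293,66),66);B=ray(p,(288,215),66);D=(A-B)[:2];print(A,B,np.linalg.norm(D),np.degrees(np.arctan2(D[1],D[0])),(A+B)/2)
A=ray(p,(226,60),51);B=ray(p,(228,195),51);D=(A-B)[:2];print('sp',A,B,np.linalg.norm(D),np.degrees(np.arctan2(D[1],D[0])),(A+B)/2)
E
```

```text
[590.3 387.6  66. ] [534.2 256.6  66. ] 142.5068770270403 66.81724725785847 [562.25 322.1   66.  ]
sp [534.2 417.   51. ] [480.6 296.3  51. ] 132.06608194385112 66.05513100780263 [507.4  356.65  51.  ]
```

```bash
python3 -m handwheel '[[[0.007,0.007,0.01],[0,0,0],0.55],[[0.007,0.007,0.01],[0,0,0],0.55],[[0,0,0],[1,-13,15],0.55],[[0,0,0],[1,-13,15],0.55],[[0,0,0],[1,-13,15],0.55],[[0,0,0],[0,-12,15],0.55],[[0,0,0],[0,0,20],0.55],[[0,0,0],[0,0,20],0.55],[[0,0,0],[0,0,0],0.55],[[0,0,0],[0,0,0],0.55]]'
python3 - <<'E'
from h import *
plan([564,326,40],-23)
p=snap('wrist','w10')
E
```

```text
t: 19.23
ee_pos: [569.2, 327.8, 136.2]
orientation: [-3.066, 0.631, -0.023]
ft_force: [0.0, -0.6, 0.8]
width: 48.5
at [569.2 327.8 136.2] turn [-0.014 -0.012 -0.005] deg 1.1 | shift after turn [-4.1  3.7 96.2] | shift now [-5.2  5.1 96.1] w 48.5 F [ 0.  -0.6  0.8] t 19.2
```

View pics/w10.png

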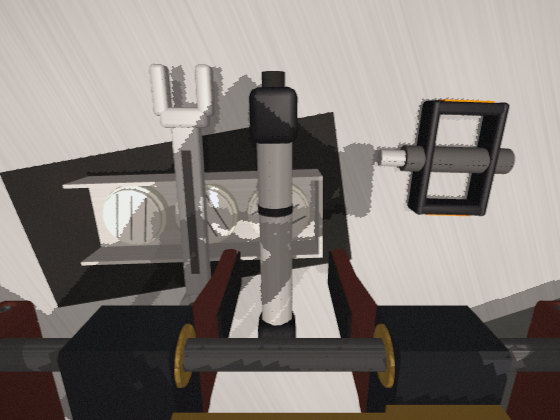

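```bash
python3 -m handwheel '[[[-0.012,-0.01,-0.005],[-3,2,0],0.55],[[0,0,0],[-3,3,5],0.55],[[0,0,0],[-1,0,15],0.55],[[0,0,0],[0,0,17],0.55],[[0,0,0],[0,0,17],0.55],[[0,0,0],[0,0,17],0.55],[[0,0,0],[0,0,14],0.55],[[0,0,0],[0,0,8],0.55],[[0,0,0],[0,0,0],0.55],[[0,0,0],[0,0,0],0.55]]'
python3 - <<'E'
from h import *
plan([564,326,40],-23)
E
```

```text
t: 20.12
ee_pos: [565.0, 327.6, 50.2]
orientation: [-3.068, 0.625, -0.022]
ft_force: [0.5, 0.1, -0.8]
width: 48.0
at [565.  327.6  50.2] turn [-0.013 -0.012 -0.001] deg 1.0 | shift after turn [-0.3  1.8 10.2] | shift now [-0.4  2.  10.2] w 48.0 F [ 0.5  0.1 -0.8] t 20.1
```

```bash
python3 -m handwheel '[[[-0.012,-0.01,0],[0,1,6],0.55],[[0,0,0],[0,0,5],0.55],[[0,0,0],[0,0,0],0],[[0,0,0],[0,0,0],0],[[0,0,0],[0,0,0],0],[[0,0,0],[0,0,0],0],[[0,0,0],[0,0,0],0],[[0,0,0],[0,0,-10],0],[[0,0,0],[0,0,-25],0],[[0,0,0],[0,0,-25],0]]'
python3 - <<'E'
from h import *
plan([477,-373,170],13.2)
p=snap('wrist','w11')
E
```

```text
t: 20.95
ee_pos: [562.2, 325.3, 97.9]
orientation: [3.074, -0.627, -0.008]
ft_force: [0.1, 0.5, -1.9]
width: 25.4
at [562.2 325.3  97.9] turn [ 0.004  0.005 -0.633] deg 36.3 | shift after turn [-242.4  660.4  -72.1] | shift now [194.7 676.3 -69.1] w 25.4 F [ 0.1  0.5 -1.9] t 20.9
```

View pics/w11.png

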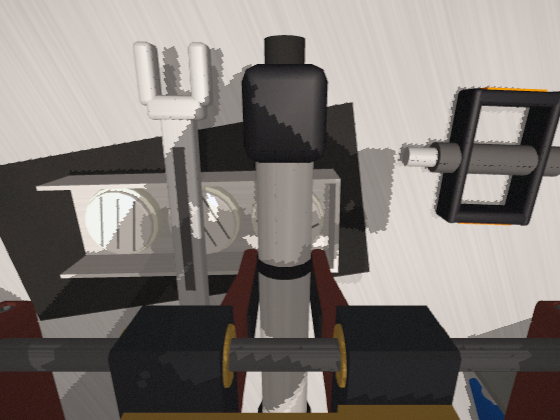

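```bash
python3 -m handwheel '[[[0,0,-0.105],[0,0,-36],0],[[0,0,-0.105],[0,0,-36],0],[[0,0,-0.105],[0,0,-36],0],[[0,0,-0.105],[0,0,-36],0],[[0,0,-0.105],[0,0,-15],0],[[0,0,-0.105],[0,0,0],0],[[0,0,0],[-10,39,0],0],[[0,0,0],[-10,39,0],0],[[0,0,0],[-10,39,0],0],[[0,0,0],[-10,39,0],0]]'
python3 -m handwheel '[[[0,0,0],[-10,39,0],0],[[0,0,0],[-10,39,0],0],[[0,0,0],[-10,39,0],0],[[0,0,0],[-10,39,0],0],[[0,0,0],[-10,39,0],0],[[0,0,0],[-10,39,0],0],[[0,0,0],[-10,39,0],0],[[0,0,0],[-10,39,0],0],[[0,0,0],[-10,39,0],0],[[0,0,0],[-10,39,0],0]]'
python3 - <<'E'
from h import *
plan([550,-356,160],13.2)
E
```

```text
t: 21.83
ee_pos: [567.0, 168.7, 277.7]
orientation: [-3.107, -0.424, -0.023]
ft_force: [0.1, -0.4, -1.7]
width: 25.7
t: 22.67
ee_pos: [570.9, -248.6, 280.0]
orientation: [-3.109, -0.427, -0.036]
ft_force: [0.9, 0.2, -2.3]
width: 25.8
at [ 570.9 -248.6  280. ] turn [-0.001 -0.023  0.043] deg 2.8 | shift after turn [-44.9  99.8 120. ] | shift now [-51.8  97.8 118.8] w 25.8 F [ 0.9  0.2 -2.3] t 22.7
```

```bash
python3 -m handwheel '[[[0,-0.011,0.021],[0,0,0],0],[[0,-0.011,0.021],[0,0,0],0],[[0,0,0],[-12,24,15],0],[[0,0,0],[-12,24,15],0],[[0,0,0],[-12,24,20],0],[[0,0,0],[-10,24,20],0],[[0,0,0],[0,0,20],0],[[0,0,0],[0,0,20],0],[[0,0,0],[0,0,10],0],[[0,0,0],[0,0,0],0]]'
python3 - <<'E'
from h import *
plan([549,-352.5,84],13.2)
p=snap('wrist','w12')
E
```

```text
t: 23.5
ee_pos: [548.5, -358.7, 159.7]
orientation: [3.118, 0.346, 0.006]
ft_force: [-0.7, 0.9, -1.7]
width: 26.1
at [ 548.5 -358.7  159.7] turn [ 0.005 -0.004 -0.009] deg 0.6 | shift after turn [ 1.9 -5.9 75.7] | shift now [ 1.5 -6.3 75.6] w 26.1 F [-0.7  0.9 -1.7] t 23.5
```

View pics/w12.png

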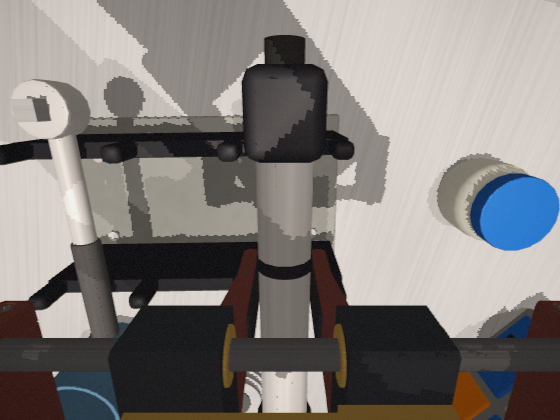

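```bash
python3 -m handwheel '[[[0.005,-0.004,-0.009],[2,-3,4],0],[[0,0,0],[1,-3,10],0],[[0,0,0],[0,0,14],0],[[0,0,0],[0,0,14],0],[[0,0,0],[0,0,12],0],[[0,0,0],[0,0,10],0],[[0,0,0],[0,0,8],0],[[0,0,0],[0,0,4],0],[[0,0,0],[0,0,0],0],[[0,0,0],[0,0,0],0]]'
python3 - <<'E'
from h import *
plan([549,-352.5,82],13.2)
E
```

```text
t: 24.38
ee_pos: [555.4, -349.6, 82.6]
orientation: [3.114, 0.369, 0.009]
ft_force: [0.1, 0.2, 1.2]
width: 25.7
at [ 555.4 -349.6   82.6] turn [ 0.006 -0.005  0.005] deg 0.5 | shift after turn [-6.9  1.4  0.6] | shift now [-6.9  1.4  0.6] w 25.7 F [0.1 0.2 1.2] t 24.4
```

```bash
python3 -m handwheel '[[[0,0,0],[0,0,-3],0],[[0,0,0],[-4,0,-1],0],[[0,0,0],[-4,1,0],0],[[0,0,0],[0,0,0],0],[[0,0,0],[0,0,3],0],[[0,0,0],[0,0,2],0],[[0,0,0],[0,0,2],0],[[0,0,0],[0,0,0],0],[[0,0,0],[0,0,0],0],[[0,0,0],[0,0,0],0]]'
python3 - <<'E'
from h import *
plan([549,-352.5,82],13.2)
E
```

```text
t: 25.22
ee_pos: [548.5, -354.5, 82.9]
orientation: [3.111, 0.367, 0.015]
ft_force: [-0.8, 0.3, 0.4]
width: 25.7
at [ 548.5 -354.5   82.9] turn [ 0.01  -0.009  0.005] deg 0.8 | shift after turn [ 1.  -1.8  0.9] | shift now [ 1.  -1.8  0.9] w 25.7 F [-0.8  0.3  0.4] t 25.2
```

```bash
python3 -m handwheel '[[[0,0,0],[0,0,1],0],[[0,0,0],[0,0,0],0.5],[[0,0,0],[0,0,0],0.5],[[0,0,0],[0,0,0],0.5],[[0,0,0],[0,0,0],0.5],[[0,0,0],[0,0,-10],0.5],[[0,0,0],[0,0,-25],0.5],[[0,0,0],[0,0,-35],0.5],[[0,0,0],[0,0,-35],0.5],[[0,0,0],[0,0,-35],0.5]]'
python3 - <<'E'
from h import *
p=snap('wrist','w13')
print(find(p,'pump'))
p=snap('scene')
for q in ['pump','spanner','tray','ratchet']: print(q,find(p,q,n=1))
p=snap('side')
for q in ['spanner','tray','tray_lip']: print(q,find(p,q,n=1))
plan([490,310,200],-23.5)
E
```

```text
t: 26.05
ee_pos: [543.0, -350.4, 219.6]
orientation: [-3.118, -0.369, 0.004]
ft_force: [1.0, -0.5, -0.1]
width: 44.1
[(0.82, [557.0, -364.0, 79.0])]
pump [(0.73, [549.0, -365.0, 77.0])]
spanner [(0.83, [505.0, 363.0, 38.0])]
tray [(0.68, [502.0, 353.0, 7.0])]
ratchet [(0.81, [404.0, -391.0, 79.0])]
spanner []
tray []
tray_lip []
at [ 543.1 -350.4  216.8] turn [-0.002  0.004  0.645] deg 37.0 | shift after turn [-312.1 -584.5   16.8] | shift now [ 102.4 -654.6   18.2] w 43.9 F [ 0.2 -0.7 -0.1] t 26.6
```

View pics/w13.png

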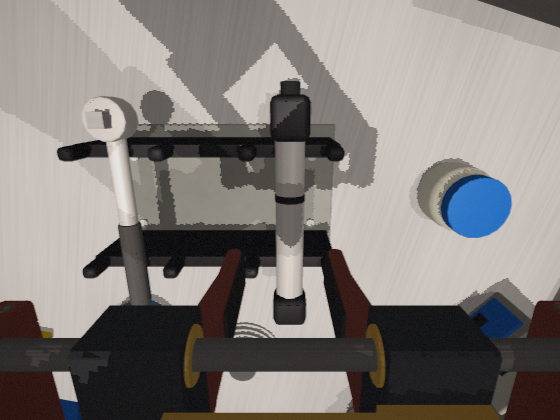

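```bash
python3 -m handwheel '[[[0,0,0.107],[0,0,-8],0.5],[[0,0,0.107],[0,0,-8],0.5],[[0,0,0.107],[0,0,-8],0.5],[[0,0,0.107],[0,0,0],0.5],[[0,0,0.107],[0,0,0],0.5],[[0,0,0.107],[0,0,0],0.5],[[0,0,0],[-19,-36,0],0.5],[[0,0,0],[-19,-36,0],0.5],[[0,0,0],[-19,-36,0],0.5],[[0,0,0],[-19,-36,0],0.5]]'
python3 -m handwheel '[[[0,0,0],[-19,-36,0],0.5],[[0,0,0],[-19,-36,0],0.5],[[0,0,0],[-19,-36,0],0.5],[[0,0,0],[-19,-36,0],0.5],[[0,0,0],[-19,-36,0],0.5],[[0,0,0],[-19,-36,0],0.5],[[0,0,0],[-19,-36,0],0.5],[[0,0,0],[-19,-36,0],0.5],[[0,0,0],[-19,-36,0],0.5],[[0,0,0],[-19,-36,0],0.5]]'
python3 - <<'E'
from h import *
plan([490,310,200],-23.5)
E
```

```text
t: 27.43
ee_pos: [533.9, -189.6, 234.8]
orientation: [-3.06, 0.701, 0.019]
ft_force: [1.0, -0.7, 1.1]
width: 44.1
t: 28.27
ee_pos: [514.5, 227.3, 233.3]
orientation: [-3.06, 0.706, 0.03]
ft_force: [1.1, 0.8, -0.1]
width: 44.2
at [514.5 227.3 233.3] turn [ 0.003  0.019 -0.043] deg 2.7 | shift after turn [-55.4 -66.1  33.3] | shift now [-57.6 -63.7  34.1] w 44.2 F [ 1.1  0.8 -0.1] t 28.3
```

```bash
python3 -m handwheel '[[[0,0.01,-0.022],[0,0,0],0.5],[[0,0.01,-0.022],[0,0,0],0.5],[[0,0,0],[-18,-22,15],0.5],[[0,0,0],[-18,-22,15],0.5],[[0,0,0],[-18,-22,10],0.5],[[0,0,0],[0,0,0],0.5],[[0,0,0],[0,0,0],0.5],[[0,0,0],[0,0,0],0.5],[[0,0,0],[0,0,0],0.5],[[0,0,0],[0,0,0],0.5]]'
python3 - <<'E'
from h import *
p=snap('wrist','w14')
for q in ['spanner','tray','tray_lip']: print(q,find(p,q,n=1))
plan([508,360,39],-23.5)
E
```

```text
t: 29.1
ee_pos: [490.2, 311.7, 189.3]
orientation: [3.072, -0.623, 0.003]
ft_force: [0.7, 0.3, -0.4]
width: 44.0
spanner [(0.76, [503.0, 364.0, 41.0])]
tray []
tray_lip [(0.89, [410.0, 390.0, 5.0])]
at [490.2 312.4 189.4] turn [ 0.006 -0.003  0.01 ] deg 0.7 | shift after turn [ -2.7 -50.8 150.4] | shift now [ -2.6 -51.6 150.1] w 44.0 F [ 0.3  0.8 -0.1] t 29.3
```

View pics/w14.png

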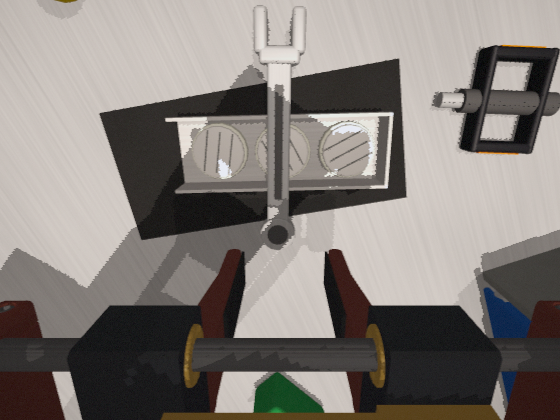

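```bash
python3 - <<'E'
from h import *
p=snap('wrist')
A=ray(p,(279.5,70),51);B=ray(p,(278.5,215),51);D=(A-B)[:2];print('sp',A,B,np.linalg.norm(D),np.degrees(np.arctan2(D[1],D[0])))
J=ray(p,(279,8),52);E=ray(p,(277,247),52);print(J,E,np.linalg.norm(J-E),(J+E)/2)
for y in (356,360): print(A[:2]+(B-A)[:2]*(y-A[1])/(B-A)[1])
E
```

```text
sp [531.4 418.   51. ] [480.6 301.9  51. ] 126.72746347970514 66.36803344865488
[548.6 459.1  52. ] [466.4 272.4  52. ] 203.9944361986376 [507.5  365.75  52.  ]
[504.27166236 356.        ]
[506.02187769 360.        ]
```

```bash
python3 -m handwheel '[[[0.006,-0.003,0.01],[-2,-17,12],0.5],[[0,0,0],[-2,-17,12],0.5],[[0,0,0],[-1,-17,12],0.5],[[0,0,0],[0,0,18],0.5],[[0,0,0],[0,0,18],0.5],[[0,0,0],[0,0,18],0.5],[[0,0,0],[0,0,16],0.5],[[0,0,0],[0,0,14],0.5],[[0,0,0],[0,0,10],0.5],[[0,0,0],[0,0,0],0.5]]'
python3 - <<'E'
from h import *
plan([506,360,37],-23.6)
p=snap('wrist','w15')
E
```

```text
t: 30.18
ee_pos: [510.4, 364.6, 57.2]
orientation: [-3.069, 0.641, -0.01]
ft_force: [-0.8, -0.3, -1.4]
width: 43.6
at [510.4 364.6  57.2] turn [-0.008 -0.005  0.   ] deg 0.5 | shift after turn [-2.2  5.9 20.2] | shift now [-2.2  6.1 20.1] w 43.6 F [-0.8 -0.3 -1.4] t 30.2
```

View pics/w15.png

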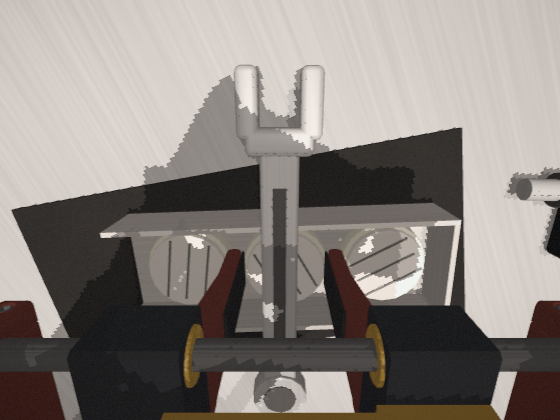

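```bash
python3 -m handwheel '[[[-0.008,-0.005,0],[-2,3,5],0.5],[[0,0,0],[-1,3,8],0.5],[[0,0,0],[0,0,7],0.5],[[0,0,0],[0,0,2],0.5],[[0,0,0],[0,0,0],0.5],[[0,0,0],[0,0,0],0.5],[[0,0,0],[0,0,0],0],[[0,0,0],[0,0,0],0],[[0,0,0],[0,0,0],0],[[0,0,0],[0,0,0],0]]'
python3 - <<'E'
from h import *
plan([506,360,37],-23.6)
E
```

```text
t: 31.07
ee_pos: [507.6, 361.6, 38.1]
orientation: [-3.07, 0.642, -0.007]
ft_force: [-1.0, 0.9, -0.3]
width: 20.9
at [507.6 361.6  38.1] turn [-0.006 -0.003 -0.   ] deg 0.4 | shift after turn [-0.8  2.1  1.1] | shift now [-0.8  2.1  1.1] w 20.9 F [-1.   0.9 -0.3] t 31.1
```

```bash
python3 -m handwheel '[[[0,0,0],[0,0,0],0],[[0,0,0],[0,0,-10],0],[[0,0,0],[0,0,-25],0],[[0,0,0],[0,0,-36],0],[[0,0,-0.107],[0,0,-36],0],[[0,0,-0.107],[0,0,-36],0],[[0,0,-0.107],[0,0,-36],0],[[0,0,-0.107],[0,0,-20],0],[[0,0,-0.107],[0,0,0],0],[[0,0,-0.107],[0,0,0],0]]'
python3 -c "
from h import *
plan([478,-377,160],13.2)"
```

```text
t: 31.9
ee_pos: [504.2, 359.4, 249.8]
orientation: [-3.115, -0.401, -0.002]
ft_force: [-0.7, -0.6, -2.8]
width: 19.9
at [504.2 359.4 249.8] turn [-0.001 -0.001  0.026] deg 1.5 | shift after turn [-193.7  710.9   89.8] | shift now [-212.1  705.7   89.1] w 19.9 F [-0.7 -0.6 -2.8] t 31.9
```

```bash
python3 -m handwheel '[[[0,0,0.026],[0,0,0],0],[[0,0,0],[-11,39,0],0],[[0,0,0],[-11,39,0],0],[[0,0,0],[-11,39,0],0],[[0,0,0],[-11,39,0],0],[[0,0,0],[-11,39,0],0],[[0,0,0],[-11,39,0],0],[[0,0,0],[-11,39,0],0],[[0,0,0],[-11,39,0],0],[[0,0,0],[-11,39,0],0]]'
python3 -m handwheel '[[[0,0,0],[-11,39,0],0],[[0,0,0],[-11,39,0],0],[[0,0,0],[-11,39,0],0],[[0,0,0],[-11,39,0],0],[[0,0,0],[-11,39,0],0],[[0,0,0],[-11,39,0],0],[[0,0,0],[-11,39,0],0],[[0,0,0],[-11,39,0],0],[[0,0,0],[0,10,0],0],[[0,0,0],[0,0,0],0]]'
python3 -c "
from h import *
plan([478,-377,160],13.2)"
```

```text
t: 32.73
ee_pos: [479.1, -8.2, 250.9]
orientation: [-3.121, -0.31, -0.007]
ft_force: [0.3, 0.3, -2.3]
width: 19.8
t: 33.57
ee_pos: [440.3, -356.4, 249.3]
orientation: [-3.129, -0.216, -0.003]
ft_force: [-0.1, 0.5, -1.9]
width: 19.7
at [ 440.3 -356.4  249.3] turn [-0.005 -0.003 -0.093] deg 5.3 | shift after turn [32.  28.7 89.3] | shift now [34.3 26.1 89.3] w 19.7 F [-0.1  0.5 -1.9] t 33.6
```

```bash
python3 -m handwheel '[[[0,0,-0.047],[0,0,0],0],[[0,0,-0.047],[0,0,0],0],[[0,0,0],[11,10,15],0],[[0,0,0],[11,10,15],0],[[0,0,0],[10,10,15],0],[[0,0,0],[0,0,20],0],[[0,0,0],[0,0,20],0],[[0,0,0],[0,0,0],0],[[0,0,0],[0,0,0],0],[[0,0,0],[0,0,0],0]]'
python3 - <<'E'
from h import *
plan([478,-377,82],13.2)
p=snap('wrist','w16')
E
```

```text
t: 34.4
ee_pos: [479.5, -365.2, 161.5]
orientation: [-3.111, -0.33, 0.003]
ft_force: [-1.1, -0.5, -2.4]
width: 20.0
at [ 479.5 -365.2  161.5] turn [-0.013  0.001 -0.019] deg 1.3 | shift after turn [-4.2 11.2 79.5] | shift now [-3.9 12.3 79.3] w 20.0 F [-1.1 -0.5 -2.4] t 34.4
```

View pics/w16.png

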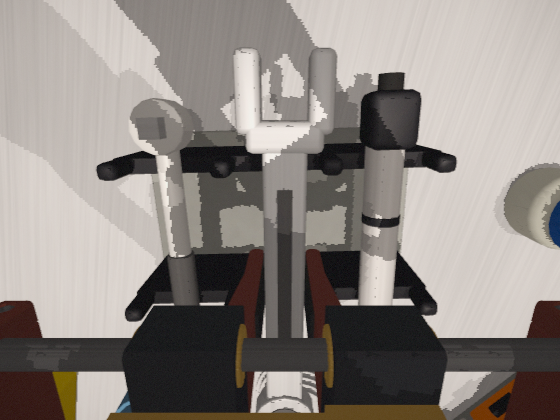

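```bash
python3 -m handwheel '[[[-0.013,0,-0.019],[-2,4,3],0],[[0,0,0],[-2,4,3],0],[[0,0,0],[-1,4,10],0],[[0,0,0],[0,0,15],0],[[0,0,0],[0,0,15],0],[[0,0,0],[0,0,12],0],[[0,0,0],[0,0,10],0],[[0,0,0],[0,0,7],0],[[0,0,0],[0,0,2],0],[[0,0,0],[0,0,0],0]]'
python3 - <<'E'
from h import *
plan([478,-377,80],13.2)
E
```

```text
t: 35.28
ee_pos: [479.7, -383.9, 84.6]
orientation: [3.111, 0.358, 0.012]
ft_force: [1.0, -0.8, -2.2]
width: 20.1
at [ 479.7 -383.9   84.6] turn [ 0.011 -0.006 -0.001] deg 0.7 | shift after turn [-0.1 -7.1  4.6] | shift now [-0.1 -7.2  4.5] w 20.1 F [ 1.  -0.8 -2.2] t 35.3
```

```bash
python3 -m handwheel '[[[0.011,-0.006,0],[0,-3,0],0],[[0,0,0],[0,-3,1],0],[[0,0,0],[0,0,2],0],[[0,0,0],[0,0,2],0],[[0,0,0],[0,0,1],0],[[0,0,0],[0,0,0],0],[[0,0,0],[0,0,0],0],[[0,0,0],[0,0,0],0],[[0,0,0],[0,0,0],0],[[0,0,0],[0,0,0],0]]'
python3 - <<'E'
from h import *
plan([478,-377,80],13.2)
E
```

```text
t: 36.12
ee_pos: [479.8, -378.4, 80.5]
orientation: [3.119, 0.36, 0.004]
ft_force: [0.9, -0.8, -1.9]
width: 19.6
at [ 479.8 -378.4   80.5] turn [ 0.002 -0.002 -0.   ] deg 0.2 | shift after turn [-1.5 -1.8  0.5] | shift now [-1.5 -1.8  0.5] w 19.6 F [ 0.9 -0.8 -1.9] t 36.1
```

```bash
python3 -m handwheel '[[[0,0,0],[0,0,2],0],[[0,0,0],[0,0,0],0],[[0,0,0],[0,0,0],0.45],[[0,0,0],[0,0,0],0.45],[[0,0,0],[0,0,0],0.45],[[0,0,0],[0,0,0],0.45],[[0,0,0],[0,0,-10],0.45],[[0,0,0],[0,0,-35],0.5],[[0,0,0],[0,0,-35],0.5],[[0,0,0],[0,0,-35],0.5]]'
python3 - <<'E'
from h import *
p=snap('wrist','w17')
plan([560,0,300],0)
p=snap('scene','sc17')
for q in ['pump','spanner','tray','ratchet','tray_lip']: print(q,find(p,q,n=1))
E
```

```text
t: 36.95
ee_pos: [476.0, -375.6, 191.4]
orientation: [-3.113, -0.359, 0.011]
ft_force: [1.2, 0.3, -0.1]
width: 43.8
at [ 479.4 -378.3  199.3] turn [-0.    -0.001  0.23 ] deg 13.2 | shift after turn [  80.6 -378.3 -100.7] | shift now [ 164.8 -350.  -100.5] w 43.7 F [ 2.2 -1.4  4.6] t 37.0
pump [(0.85, [549.0, -365.0, 78.0])]
spanner [(0.67, [480.0, -379.0, 78.0])]
tray [(0.65, [502.0, 357.0, 5.0])]
ratchet [(0.79, [407.0, -392.0, 84.0])]
tray_lip [(0.68, [407.0, 395.0, 6.0])]
```

View pics/w17.png

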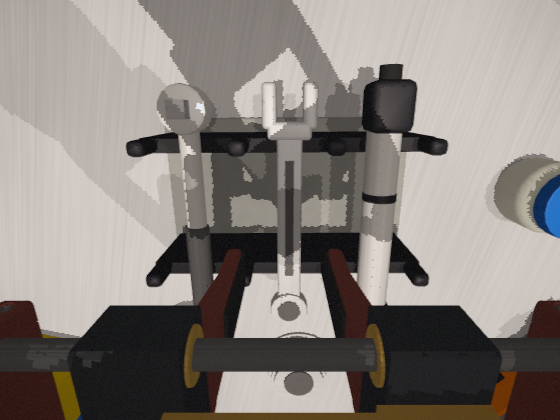

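View pics/sc17.png

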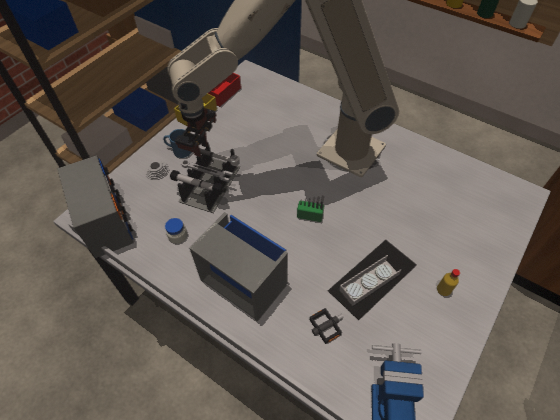

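```bash
python3 -m handwheel '[[[0,0,0.077],[0,0,-35],0.3],[[0,0,0.077],[0,0,-35],0],[[0,0,0.077],[0,0,-35],0],[[0,0,0],[21,-38,0],0],[[0,0,0],[21,-38,0],0],[[0,0,0],[21,-38,0],0],[[0,0,0],[21,-38,0],0],[[0,0,0],[21,-38,0],0],[[0,0,0],[21,-38,0],0],[[0,0,0],[21,-38,0],0]]'
python3 -m handwheel '[[[0,0,0],[0,0,0],0],[[0,0,0],[0,0,0],0],[[0,0,0],[0,0,0],0],[[0,0,0],[0,0,0],0],[[0,0,0],[0,0,0],0],[[0,0,0],[0,0,0],0],[[0,0,0],[0,0,0],0],[[0,0,0],[0,0,0],0],[[0,0,0],[0,0,0],0],[[0,0,0],[0,0,0],0]]'
python3 - <<'E'
from h import *
p=snap('wrist','w18')
for q in ['bin_unit','bin_edge','bin_hinge','bin_floor']: print(q,find(p,q,n=1))
plan([690,0,330],90)
E
```

```text
t: 38.13
ee_pos: [617.3, -121.2, 284.0]
orientation: [-3.12, 0.043, 0.051]
ft_force: [0.0, -0.4, 0.7]
width: 0.6
t: 38.97
ee_pos: [615.7, -118.9, 276.9]
orientation: [-3.117, 0.041, 0.069]
ft_force: [0.0, 0.2, 0.3]
width: 0.2
bin_unit [(0.95, [664.0, 1.0, -1.0])]
bin_edge [(0.6, [657.0, -0.0, 201.0])]
bin_hinge [(0.78, [661.0, -0.0, 31.0])]
bin_floor [(0.74, [725.0, -2.0, 37.0])]
at [ 615.8 -118.4  276.8] turn [-0.054  0.016 -1.596] deg 91.5 | shift after turn [118.4  74.2 -53.2] | shift now [  68.8 -121.4  -53.5] w 0.5 F [-0.4 -0.1  0.1] t 39.2
```

View pics/w18.png

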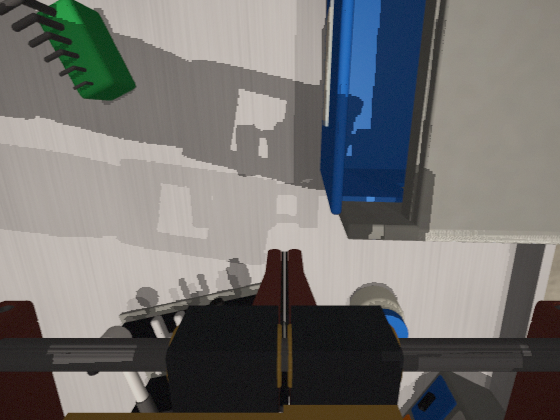

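```bash
python3 - <<'E'
from h import *
p=snap('wrist')
A=ray(p,(436,0),217);B=ray(p,(426,225),217);print('board',A,B,np.degrees(np.arctan2(*(A-B)[[1,0]])))
A=ray(p,(352,2),205);B=ray(p,(341,205),205);print('panel back?',A,B,np.degrees(np.arctan2(*(A-B)[[1,0]])))
A=ray(p,(332,2),205);B=ray(p,(332,205),205);print('panel front',A,B)
A=ray(p,(426,242),217);B=ray(p,(553,245),217);print('board side',A,B,np.degrees(np.arctan2(*(B-A)[[1,0]])))
p=snap('scene'); i=p['pixels'][200:320,180:300]; cv2.imwrite('pics/sb.png',cv2.resize(i,(600,600),interpolation=3)[:,:,::-1])
p=snap('side'); i=p['pixels'][140:250,270:380]; cv2.imwrite('pics/ss.png',cv2.resize(i,(550,550),interpolation=3)[:,:,::-1])
E
```

```text
board [703.5  23.8 217. ] [ 711.1 -111.6  217. ] 93.21264019944145
panel back? [657.8  28.  205. ] [654.3 -99.9 205. ] 88.43248480202864
panel front [645.7  28.5 205. ] [647.9 -99.9 205. ]
board side [ 712.3 -124.2  217. ] [ 798.2 -127.   217. ] -1.866954603167736
```

View pics/sb.png

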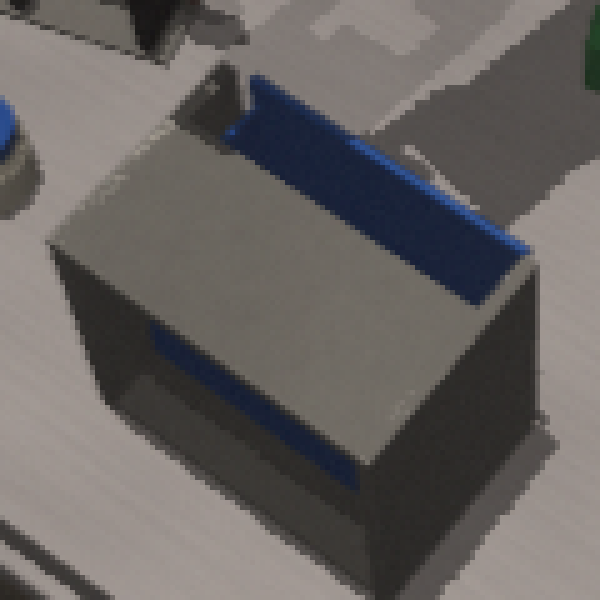

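View pics/ss.png

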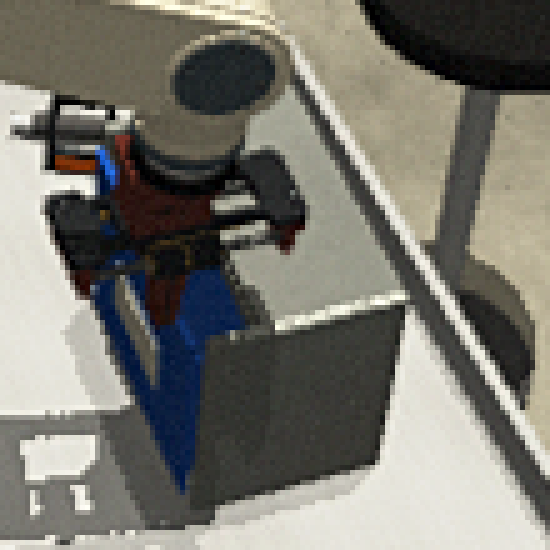

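```bash
python3 - <<'E'
from h import *
from scipy.optimize import least_squares
p=snap('scene')
px=np.array([(226,60),(537,258),(48,240),(370,463),(540,420)])/5+[180,200]
L=np.array([(0,-125,217),(0,125,217),(165,-125,217),(165,125,217),(0,125,0.)])
def f(v):
    X=R.from_euler('z',v[2]).apply(L)+[v[0],v[1],0]
    return (cv2.projectPoints(X,np.array(p['rvec'],float),np.array(p['tvec'],float),np.array(p['camera_matrix'],float),None)[0].reshape(-1,2)-px).ravel()
r=least_squares(f,[660,0,0]);print(r.x,np.degrees(r.x[2]),r.fun.round(1))
T=r.x
for q in [(255,78),(525,248)]:
  print(ray(p,np.array(q)/5+[180,200],204))
E
```

```text
[ 6.59315035e+02  5.34626384e+00 -3.12063463e-02] -1.7879919380109228 [-0.5 -0.4  1.   0.2 -0.5 -0.4  0.2  0.3 -0.3  0. ]
[ 649.8 -100.2  204. ]
[656.2 113.3 204. ]
```

```bash
python3 -m handwheel '[[[-0.006,0.002,-0.12],[0,0,-3],0],[[-0.006,0.002,-0.12],[0,0,-3],0],[[-0.006,0.002,-0.12],[0,0,-3],0],[[-0.006,0.002,-0.12],[0,0,-3],0],[[-0.006,0.002,-0.12],[0,0,-3],0],[[-0.006,0.002,-0.12],[0,0,-3],0],[[-0.006,0.002,-0.12],[0,0,-3],0],[[-0.006,0.002,-0.12],[0,0,-3],0],[[-0.006,0.002,-0.12],[0,0,-3],0],[[0,0,-0.12],[0,0,-3],0]]'
python3 - <<'E'
from h import *
plan([683,3,260],88.3)
E
```

```text
t: 40.25
ee_pos: [616.4, -117.4, 306.7]
orientation: [2.569, 1.795, -0.016]
ft_force: [0.2, -0.5, -0.2]
width: 0.5
at [ 616.4 -117.4  306.7] turn [-0.002  0.013 -0.321] deg 18.4 | shift after turn [122.3  63.   46.7] | shift now [136.5  21.2  45. ] w 0.5 F [ 0.2 -0.5 -0.2] t 40.2
```

```bash
python3 -m handwheel '[[[0,0.004,-0.107],[0,0,0],0],[[0,0.004,-0.107],[0,0,0],0],[[0,0.004,-0.107],[0,0,0],0],[[0,0,0],[30,16,0],0],[[0,0,0],[30,16,0],0],[[0,0,0],[30,16,5],0],[[0,0,0],[30,15,10],0],[[0,0,0],[0,0,15],0],[[0,0,0],[0,0,15],0],[[0,0,0],[0,0,0],0]]'
python3 - <<'E'
from h import *
plan([683,3,185],88.3)
p=snap('wrist','w19')
p=snap('side');i=p['pixels'][110:250,250:390]; cv2.imwrite('pics/ss2.png',cv2.resize(i,(560,560),interpolation=3)[:,:,::-1])
E
```

```text
t: 41.08
ee_pos: [684.5, 8.0, 262.9]
orientation: [2.224, 2.214, 0.004]
ft_force: [-0.3, -1.0, 0.0]
width: 0.4
at [684.5   8.  262.9] turn [0.004 0.    0.025] deg 1.5 | shift after turn [-5.  -1.3 77.9] | shift now [-5.  -1.8 77.9] w 0.4 F [-0.3 -1.   0. ] t 41.1
```

View pics/w19.png

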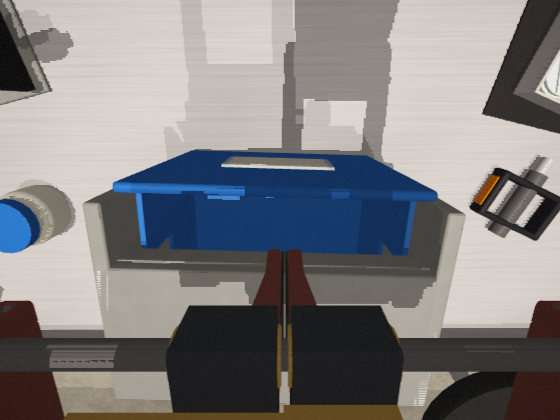

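View pics/ss2.png

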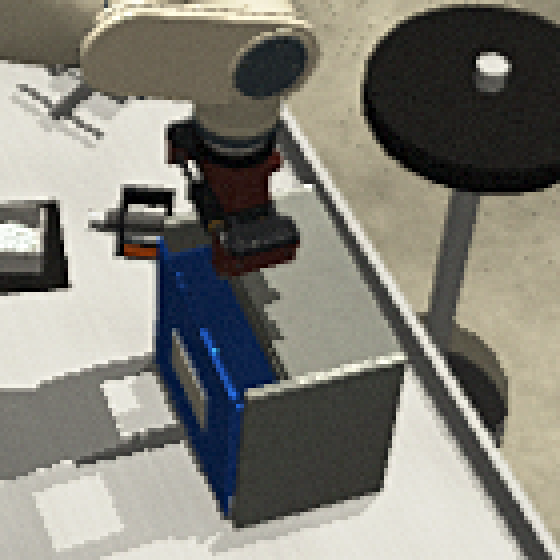

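```bash
python3 - <<'E'
from h import *
p=snap('wrist')
for q in [(118,186),(434,194)]: print(ray(p,q,204))
for q in [(110,266),(440,276)]: print('board',ray(p,q,217))
print('bin_edge',find(p,'bin_edge'))
print(ctrl.get_obs()['ee_pos'])
E
```

```text
[ 651.5 -105.6  204. ]
[658.4 109.7 204. ]
board [ 705.3 -113.8  217. ]
board [714.3 116.  217. ]
bin_edge [(0.64, [657.0, 0.0, 203.0])]
[686.00061644   6.33112919 267.1015741 ]
```

```bash
python3 -m handwheel '[[[0.004,0,0.02],[-2,-1,3],0],[[0,0,0],[-2,0,10],0],[[0,0,0],[0,0,15],0],[[0,0,0],[0,0,15],0],[[0,0,0],[0,0,14],0],[[0,0,0],[0,0,12],0],[[0,0,0],[0,0,10],0],[[0,0,0],[0,0,3],0],[[0,0,0],[0,0,0],0],[[0,0,0],[0,0,0],0]]'
python3 - <<'E'
from h import *
plan([660,3,182],88.3)
E
```

```text
t: 42.12
ee_pos: [687.6, -3.4, 185.0]
orientation: [2.253, 2.173, 0.015]
ft_force: [-0.3, 0.2, 0.0]
width: 0.2
at [687.6  -3.4 185. ] turn [ 0.015  0.001 -0.006] deg 0.9 | shift after turn [  5.6 -27.8   3. ] | shift now [  5.4 -27.8   2.6] w 0.2 F [-0.3  0.2  0. ] t 42.1
```

```bash
python3 -m handwheel '[[[0.015,0,0],[1,-9,0],0],[[0,0,0],[1,-12,1],0],[[0,0,0],[1,-12,1],0],[[0,0,0],[1,-12,2],0],[[0,0,0],[1,-12,2],0],[[0,0,0],[0,-11,3],0],[[0,0,0],[0,-11,4],0],[[0,0,0],[0,-11,5],0],[[0,0,0],[0,-10,6],0],[[0,0,0],[0,-6,4],0]]'
python3 - <<'E'
from h import *
plan([570,3,146],88.3)
p=snap('side');i=p['pixels'][110:250,250:390]; cv2.imwrite('pics/ss3.png',cv2.resize(i,(560,560),interpolation=3)[:,:,::-1])
print(find(p,'bin_edge'))
E
```

```text
t: 42.95
ee_pos: [587.8, 5.1, 166.6]
orientation: [2.245, 2.167, 0.028]
ft_force: [1.1, -0.5, -0.5]
width: 0.4
at [587.8   5.1 166.6] turn [ 0.028  0.002 -0.006] deg 1.6 | shift after turn [ -2.6 -17.8  20.6] | shift now [ -2.7 -18.3  20.1] w 0.4 F [ 1.1 -0.5 -0.5] t 43.0
[(0.68, [558.0, 4.0, 176.0]), (0.53, [406.0, -585.0, 8.0])]
```

View pics/ss3.png

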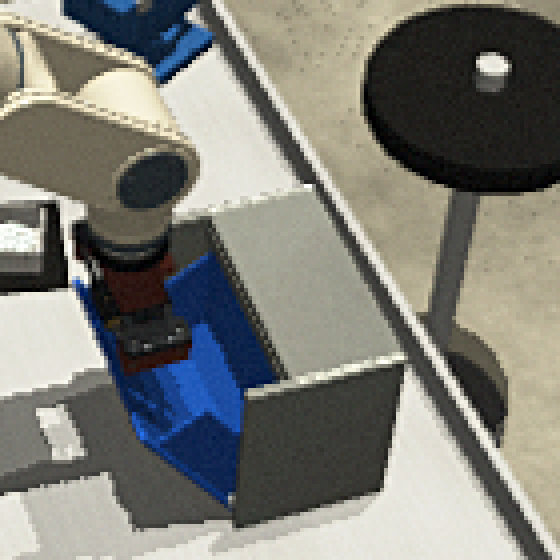

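Opening well. Continue down the arc to the stop.

```bash
python3 -m handwheel '[[[0.014,0,0],[0,-5,4],0],[[0.014,0,0],[0,-6,5],0],[[0,0,0],[0,-6,5],0],[[0,0,0],[0,-5,4],0],[[0,0,0],[0,-5,4],0],[[0,0,0],[0,-5,3],0],[[0,0,0],[0,-4,2],0],[[0,0,0],[0,-3,0],0],[[0,0,0],[0,0,0],0],[[0,0,0],[0,0,0],0]]'
python3 - <<'E'
from h import *
plan([570,3,146],88.3)
p=snap('side');i=p['pixels'][110:250,250:390]; cv2.imwrite('pics/ss4.png',cv2.resize(i,(560,560),interpolation=3)[:,:,::-1])
print(find(p,'bin_edge'))
E
```

```text
t: 43.88
ee_pos: [561.7, 6.2, 145.8]
orientation: [2.244, 2.166, 0.031]
ft_force: [2.3, -0.5, 1.5]
width: -0.1
at [561.7   6.2 145.8] turn [ 0.03   0.002 -0.006] deg 1.8 | shift after turn [-3.   8.4 -0.2] | shift now [-2.9  8.5  0.1] w -0.1 F [ 2.3 -0.5  1.5] t 43.9
[(0.83, [531.0, 7.0, 149.0])]
```

View pics/ss4.png

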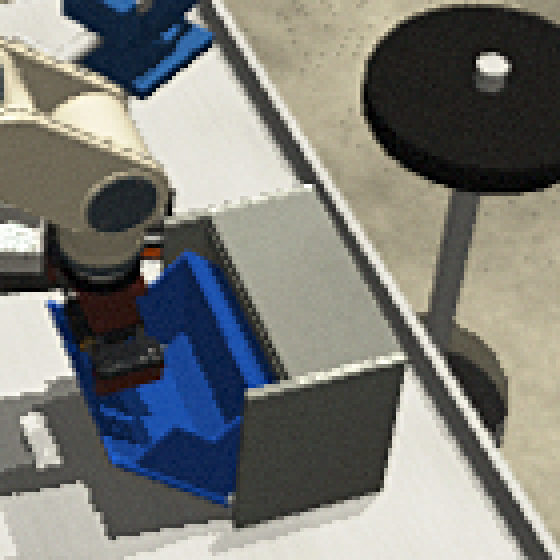

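```bash
python3 -m handwheel '[[[0,0,0],[0,-3,3],0],[[0,0,0],[0,-3,3],0],[[0,0,0],[0,-3,3],0],[[0,0,0],[0,0,0],0],[[0,0,0],[0,0,0],0],[[0,0,0],[0,0,0],0],[[0,0,0],[0,0,0],0],[[0,0,0],[0,0,0],0],[[0,0,0],[0,0,0],0],[[0,0,0],[0,0,0],0]]'
python3 - <<'E'
from h import *
plan([570,3,146],88.3)
p=snap('side');print(find(p,'bin_edge'))
p=snap('scene');print(find(p,'bin_edge'))
E
```

```text
t: 44.82
ee_pos: [563.2, 6.2, 144.2]
orientation: [2.232, 2.155, 0.055]
ft_force: [0.9, -0.1, 5.6]
width: 0.5
at [563.2   6.2 144.2] turn [ 0.053  0.002 -0.005] deg 3.0 | shift after turn [-3.   6.9 -1.8] | shift now [-2.9  7.  -1.4] w 0.5 F [ 0.9 -0.1  5.6] t 44.8
[(0.59, [530.0, 7.0, 152.0])]
[(0.64, [535.0, 7.0, 150.0])]
```

```bash
python3 -m handwheel '[[[0.02,0,0],[0,3,-6],0],[[0.02,0,0],[0,3,-20],0],[[0,0,0],[0,10,-30],0],[[0,0,0],[0,15,-30],0],[[0,0,0],[0,25,-30],0],[[0,0,0],[0,30,0],0],[[0,0,0],[0,30,0],0],[[0,0,0],[0,0,0],0],[[0,0,0],[0,0,0],0],[[0,0,0],[0,0,0],0]]'
python3 - <<'E'
from h import *
plan([672,3,260],88.3,-47)
E
```

```text
t: 45.85
ee_pos: [668.6, 2.7, 253.7]
orientation: [-2.248, -2.171, 0.029]
ft_force: [-0.1, -0.0, 0.2]
width: 0.5
at [668.6   2.7 253.7] turn [-0.845  0.004 -0.004] deg 48.4 | shift after turn [ 0.4  7.  -1.8] | shift now [ 0.4  3.3 -6.4] w 0.5 F [-0.1 -0.   0.2] t 45.9
```

```bash
python3 -m handwheel '[[[-0.1,0,0],[0,0,0],0],[[-0.1,0,0],[0,0,0],0],[[-0.1,0,0],[0,0,0],0],[[-0.1,0,0],[0,0,0],0],[[-0.1,0,0],[0,0,0],0],[[-0.1,0,0],[0,0,0],0],[[-0.1,0,0],[0,0,0],0],[[-0.1,0,0],[0,0,0],0],[[-0.05,0,0],[0,0,0],0],[[0,0,0],[0,0,0],0]]'
python3 - <<'E'
from h import *
plan([672,3,260],88.3,-47); print(ctrl.get_obs()['qpos'])
p=snap('side','s20')
p=snap('wrist','w20')
E
```

```text
t: 46.68
ee_pos: [652.5, 5.5, 254.8]
orientation: [1.816, 1.742, 0.658]
ft_force: [0.2, 0.2, -0.7]
width: 0.8
at [652.5   5.5 254.8] turn [-0.081  0.025 -0.002] deg 4.8 | shift after turn [-1.9 17.2 10.8] | shift now [-1.6 18.   9.4] w 0.8 F [ 0.2  0.2 -0.7] t 46.7
[ 0.01556566  0.24995621  2.04855139 -0.48324893  0.11852144 -1.05436703]
```

View pics/s20.png

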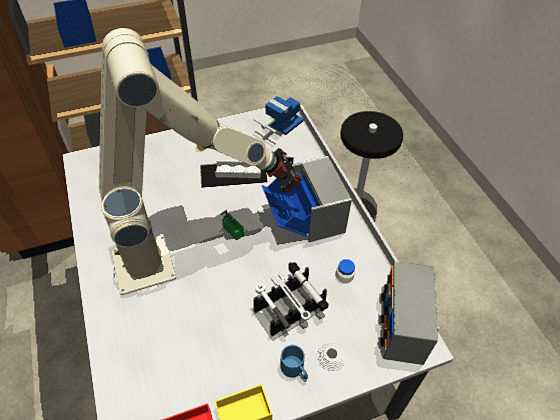

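```bash
python3 - <<'E'
from h import *
plan([700,3,305],88.3,-48)
E
python3 -m handwheel '[[[0,0,0],[0,16,0],0],[[0,0,0],[0,16,0],0],[[0,0,0],[0,16,0],0],[[0,0,0],[0,16,0],0],[[-0.02,0,0],[0,3,0],0],[[-0.04,0.01,0],[0,0,0],0],[[-0.04,0.01,0],[0,0,0],0],[[0,0,0],[0,0,0],0],[[0,0,0],[0,0,0],0],[[0,0,0],[0,0,0],0]]'
python3 - <<'E'
from h import *
plan([700,3,305],88.3,-48);print(ctrl.get_obs()['qpos'])
E
```

```text
at [653.4   5.3 254.9] turn [-0.099  0.024 -0.002] deg 5.9 | shift after turn [-0.9 68.4  1.2] | shift now [-0.9 68.2 -5.6] w 0.3 F [-0.3 -1.   0.4] t 46.8
t: 47.62
ee_pos: [700.6, 4.4, 298.8]
orientation: [1.762, 1.705, 0.744]
ft_force: [-0.3, 0.4, -0.6]
width: 0.3
at [700.6   4.4 298.8] turn [-0.017 -0.    -0.003] deg 1.0 | shift after turn [-1.4  4.2 -4.5] | shift now [-1.4  4.1 -4.6] w 0.3 F [-0.3  0.4 -0.6] t 47.6
[-0.00198355  0.24974851  1.96612762 -0.18902921  0.10746642 -1.36074679]
```

```bash
python3 - <<'E'
from h import *
from scipy.optimize import least_squares, minimize
o=ctrl.get_obs()
D=[([-0.019,.42312,1.62989,0,1.08862,-.019],[624.98,0.05,230.66]),([0.01557,.24996,2.04855,-.48325,.11852,-1.0544],[652.9,5.4,254.8]),(list(o['qpos']),list(o['ee_pos']))]
def fk(q,k):
    r0,z0,a,b,c,L=k
    A=R.from_euler('z',q[0]); U=A*R.from_euler('y',q[1]); F=U*R.from_euler('y',q[2]); W=F*R.from_euler('z',q[3])*R.from_euler('y',q[4])
    return A.apply([r0,0,z0])+U.apply([0,0,a])+F.apply([c,0,b])+W.apply([0,0,L]), W*R.from_euler('z',q[5])
def f(k): return np.r_[np.concatenate([fk(q,k)[0]-p for q,p in D]),0.01*(np.array(k)-[0,400,400,400,0,250])]
r=least_squares(f,[50,350,450,450,0,250]);print(r.x.round(1),f(r.x)[:9].round(1))
for q,p in D: print(fk(q,r.x)[1].as_rotvec().round(3))
print(o['orientation'])
E
```

```text
[ 85.2 359.3 478.6 437.   94.1 277.8] [  0.1 -11.9   1.2   1.2 -10.5   2.1  -1.4 -11.4  -3.2]
[-0.    -3.142 -0.   ]
[-1.763  1.838 -0.729]
[-1.711  1.769 -0.767]
[1.76195061 1.70503273 0.74391901]
```

```bash
python3 - <<'E'
import numpy as np
r0,z0,a,b,c,L=85.2,359.3,478.6,437,94.1,277.8
def q5(x,z,t):
    th=np.pi-np.radians(t); wx=x-L*np.sin(th)-r0; wz=z-L*np.cos(th)-z0
    B=np.hypot(b,c); g=np.arctan2(c,b); d=np.hypot(wx,wz)
    if d>a+B: return np.nan
    k=np.arccos((d*d-a*a-B*B)/(2*a*B)); q3=k-g   # angle between
    al=np.arctan2(wx,wz); q2=al-np.arctan2(B*np.sin(k),a+B*np.cos(k))
    return th-q2-q3
print(q5(625,230.7,0),q5(653,255,42.4),q5(700.6,299,47))
for t in (45,47):
  print(t)
  for z in (240,260,280,300,320,340,360): print(z,[round(q5(x,z,t),2) for x in (660,680,700,720,740)])
E
```

```text
1.085872469925798 0.09642282620865439 0.11513172836968044
45
240 [np.float64(-0.02), np.float64(0.0), np.float64(0.02), np.float64(0.04), np.float64(0.06)]
260 [np.float64(0.04), np.float64(0.05), np.float64(0.07), np.float64(0.09), np.float64(0.11)]
280 [np.float64(0.1), np.float64(0.11), np.float64(0.12), np.float64(0.14), np.float64(0.15)]
300 [np.float64(0.15), np.float64(0.16), np.float64(0.17), np.float64(0.19), np.float64(0.2)]
320 [np.float64(0.21), np.float64(0.22), np.float64(0.23), np.float64(0.24), np.float64(0.25)]
340 [np.float64(0.26), np.float64(0.27), np.float64(0.28), np.float64(0.29), np.float64(0.3)]
360 [np.float64(0.32), np.float64(0.32), np.float64(0.33), np.float64(0.34), np.float64(0.35)]
47
240 [np.float64(-0.08), np.float64(-0.06), np.float64(-0.04), np.float64(-0.02), np.float64(0.0)]
260 [np.float64(-0.02), np.float64(-0.0), np.float64(0.01), np.float64(0.03), np.float64(0.05)]
280 [np.float64(0.04), np.float64(0.05), np.float64(0.06), np.float64(0.08), np.float64(0.1)]
300 [np.float64(0.09), np.float64(0.11), np.float64(0.12), np.float64(0.13), np.float64(0.15)]
320 [np.float64(0.15), np.float64(0.16), np.float64(0.17), np.float64(0.18), np.float64(0.19)]
340 [np.float64(0.21), np.float64(0.21), np.float64(0.22), np.float64(0.23), np.float64(0.24)]
360 [np.float64(0.26), np.float64(0.27), np.float64(0.27), np.float64(0.28), np.float64(0.29)]
```

```bash
python3 -m handwheel '[[[0.118,0,0],[0,0,-5],0.5],[[0.118,0,0],[0,0,-5],1],[[0.118,0,0],[0,0,-5],1],[[0.118,0,0],[0,0,-5],1],[[0.118,0,0],[0,0,0],1],[[0.118,0,0],[0,0,0],1],[[0.11,0,0],[0,0,0],1],[[0,0,0.107],[0,0,0],1],[[0,0,0.107],[0,0,0],1],[[0,0,0.107],[0,0,0],1]]'
python3 - <<'E'
from h import *
plan([580,325,300],70)
p=snap('scene')
for q in ['tray','tray_lip','mat']: print(q,find(p,q,n=1))
print(find(p,'reflector1',n=3))
E
```

```text
t: 48.45
ee_pos: [688.7, 7.8, 314.5]
orientation: [-2.562, -1.782, 0.021]
ft_force: [0.2, 0.5, 1.0]
width: 63.5
at [688.7   7.8 314.5] turn [-0.024 -0.001 -0.007] deg 1.5 | shift after turn [ 260.9 -210.6   14.5] | shift now [ 259.5 -211.9   19.9] w 63.5 F [0.2 0.5 1. ] t 48.5
tray [(0.65, [502.0, 357.0, 6.0])]
tray_lip [(0.67, [408.0, 394.0, 5.0])]
mat [(0.77, [476.0, 351.0, 3.0])]
[(0.71, [508.0, 356.0, 7.0]), (0.7, [569.0, 333.0, 6.0]), (0.51, [450.0, 378.0, 7.0])]
```

```bash
python3 -m handwheel '[[[-0.024,0,0],[30,-24,0],1],[[0,0,0],[30,-24,0],1],[[0,0,0],[30,-24,0],1],[[0,0,0],[30,-24,0],1],[[0,0,0],[30,-24,0],1],[[0,0,0],[30,-24,0],1],[[0,0,0],[30,-24,0],1],[[0,0,0],[30,-24,5],1],[[0,0,0],[12,-10,0],1],[[0,0,0],[0,0,0],1]]'
python3 - <<'E'
from h import *
p=snap('wrist','w21')
for q in ['tray','tray_lip','mat']: print(q,find(p,q,n=1))
print(find(p,'reflector1',n=3))
plan([505,355,100],70)
E
```

```text
t: 49.53
ee_pos: [576.2, 323.2, 312.5]
orientation: [2.551, 1.83, 0.014]
ft_force: [0.0, -0.1, 1.1]
width: 87.8
tray []
tray_lip [(0.72, [406.0, 389.0, 3.0])]
mat []
[(0.82, [450.0, 373.0, 7.0]), (0.8, [564.0, 328.0, 6.0]), (0.72, [508.0, 353.0, 8.0])]
at [578.4 318.6 312.4] turn [ 0.007 -0.005  0.016] deg 1.0 | shift after turn [  9.1 -81.5 212.4] | shift now [  9.3 -82.8 211.8] w 87.8 F [-0.4 -0.5  0.3] t 49.8
```

View pics/w21.png

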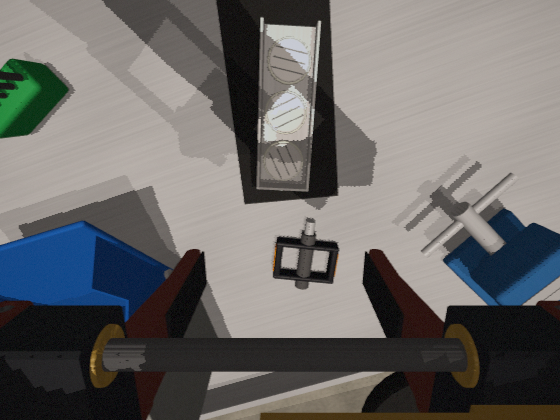

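```bash
python3 - <<'E'
from h import *
p=snap('wrist')
c=[ray(p,q,39) for q in [(262,19),(320,22),(310,190),(257,189)]]
c=np.array(c);print(c)
ax=(c[2]+c[3]-c[0]-c[1])/2; print(np.linalg.norm(ax),np.degrees(np.arctan2(ax[1],ax[0])),'mid',c.mean(0),np.linalg.norm(c[0]-c[1]),np.linalg.norm(c[2]-c[3]))
E
```

```text
[[400.9 354.4  39. ]
 [425.8 416.9  39. ]
 [613.5 345.   39. ]
 [588.6 277.6  39. ]]
201.88910941405427 -21.60905406920664 mid [507.2   348.475  39.   ] 67.27748508973862 71.85241819173517
```

```bash
python3 -m handwheel '[[[0.007,-0.005,0.03],[2,-20,20],1],[[0,0,0],[2,-20,20],1],[[0,0,0],[2,-20,20],1],[[0,0,0],[2,-20,25],1],[[0,0,0],[0,0,30],1],[[0,0,0],[0,0,30],1],[[0,0,0],[0,0,30],1],[[0,0,0],[0,0,25],1],[[0,0,0],[0,0,10],1],[[0,0,0],[0,0,0],1]]'
python3 - <<'E'
from h import *
p=snap('wrist','w22')
plan([506,352.5,60],69)
E
```

```text
t: 50.67
ee_pos: [515.5, 344.8, 98.9]
orientation: [2.601, 1.758, 0.018]
ft_force: [-0.5, -0.7, 0.4]
width: 88.2
at [515.8 345.   99.9] turn [ 0.009 -0.009 -0.016] deg 1.2 | shift after turn [  3.5 -11.8  39.9] | shift now [  2.9 -12.2  39.8] w 87.8 F [-0.2 -0.9  0.2] t 50.7
```

View pics/w22.png

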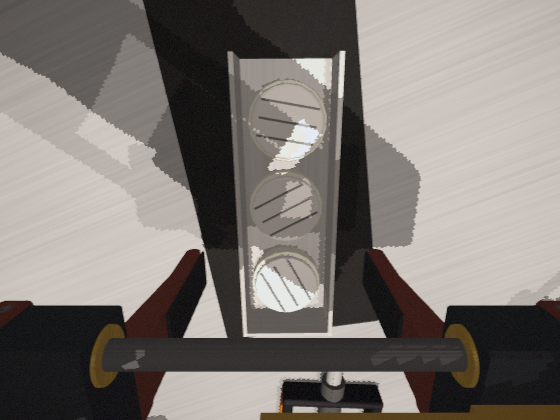

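```bash
python3 - <<'E'
from h import *
p=snap('wrist')
c=np.array([ray(p,q,39) for q in [(228,52),(344,52),(332,333),(243,333)]]);print(c)
ax=(c[2]+c[3]-c[0]-c[1])/2; print(np.linalg.norm(ax),np.degrees(np.arctan2(ax[1],ax[0])),'mid',c.mean(0),np.linalg.norm(c[0]-c[1]),np.linalg.norm(c[2]-c[3]))
E
```

```text
[[396.5 357.7  39. ]
 [422.2 421.9  39. ]
 [610.5 348.6  39. ]
 [583.8 283.3  39. ]]
201.79856912277646 -21.46661233993413 mid [503.25  352.875  39.   ] 69.15294643035826 70.54771434993485
```

```bash
python3 - <<'E'
from h import *
plan([504,353,16],68.5)
E
python3 -m handwheel '[[[0.009,-0.009,-0.008],[1,-5,2],1],[[0,0,0],[1,-5,2],1],[[0,0,0],[1,-4,5],1],[[0,0,0],[0,0,12],1],[[0,0,0],[0,0,14],1],[[0,0,0],[0,0,12],1],[[0,0,0],[0,0,8],1],[[0,0,0],[0,0,3],1],[[0,0,0],[0,0,0],1],[[0,0,0],[0,0,0],1]]'
python3 - <<'E'
from h import *
plan([504,353,16],68.5)
p=snap('wrist','w23')
E
```

```text
at [516.5 345.8 101.3] turn [ 0.01  -0.011 -0.007] deg 0.9 | shift after turn [  2.1 -14.2  85.3] | shift now [  1.1 -15.1  85.1] w 87.9 F [ 0.9 -0.1 -0.1] t 50.8
t: 51.6
ee_pos: [508.0, 358.3, 45.7]
orientation: [-2.594, -1.772, -0.023]
ft_force: [-0.7, 0.5, -0.6]
width: 88.0
at [508.  358.3  45.7] turn [ 0.008 -0.012  0.003] deg 0.8 | shift after turn [-6.4 -1.8 29.7] | shift now [-6.7 -2.  29.6] w 88.0 F [-0.7  0.5 -0.6] t 51.6
```

View pics/w23.png

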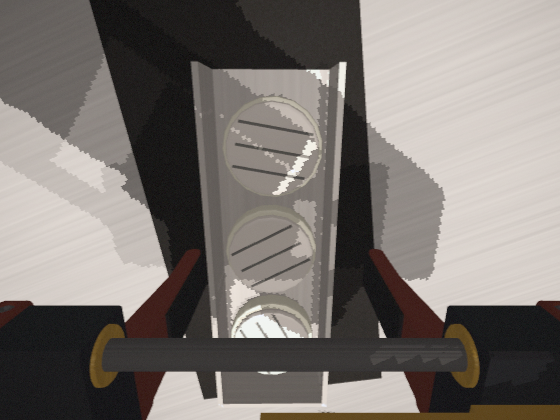

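```bash
python3 -m handwheel '[[[0.008,-0.012,0],[-3,-1,-2],1],[[0,0,0],[-3,-1,0],1],[[0,0,0],[-2,0,0],1],[[0,0,0],[0,0,0],1],[[0,0,0],[0,0,0],1],[[0,0,0],[0,0,0],1],[[0,0,0],[0,0,0],1],[[0,0,0],[0,0,0],1],[[0,0,0],[0,0,0],1],[[0,0,0],[0,0,0],1]]'
python3 - <<'E'
from h import *
plan([504,353,16],68.5)
p=snap('wrist','w24')
c=np.array([ray(p,q,39) for q in [(0,0)]])
E
```

```text
t: 52.48
ee_pos: [504.2, 351.4, 50.5]
orientation: [-2.595, -1.771, -0.004]
ft_force: [-0.6, 0.3, 0.1]
width: 87.5
at [504.2 351.4  50.5] turn [ 0.001 -0.002  0.002] deg 0.2 | shift after turn [ 1.4 -0.8 34.5] | shift now [ 1.3 -0.8 34.5] w 87.5 F [-0.6  0.3  0.1] t 52.5
```

View pics/w24.png

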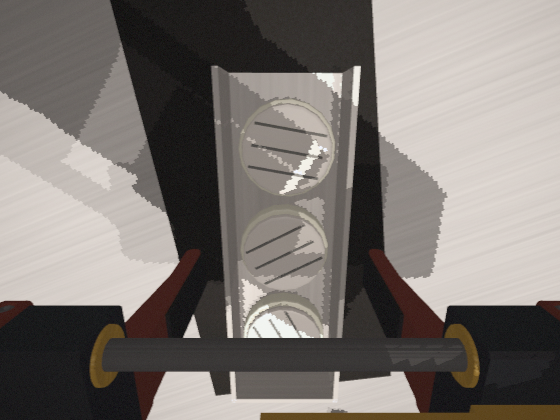

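```bash
python3 -m handwheel '[[[0,0,0],[0,0,8],1],[[0,0,0],[0,0,9],1],[[0,0,0],[0,0,8],1],[[0,0,0],[0,0,6],1],[[0,0,0],[0,0,3],1],[[0,0,0],[0,0,0],1],[[0,0,0],[0,0,0],1],[[0,0,0],[0,0,0],1],[[0,0,0],[0,0,0],1],[[0,0,0],[0,0,0],1]]'
python3 - <<'E'
from h import *
plan([504,353,16],68.5)
E
```

```text
t: 53.37
ee_pos: [503.8, 351.2, 11.8]
orientation: [-2.594, -1.771, -0.001]
ft_force: [0.8, 0.1, 0.9]
width: 88.2
at [503.8 351.2  11.8] turn [ 0.    -0.001  0.003] deg 0.2 | shift after turn [ 1.7 -0.5 -4.2] | shift now [ 1.7 -0.5 -4.2] w 88.2 F [0.8 0.1 0.9] t 53.4
```

```bash
python3 -m handwheel '[[[0,0,0],[1,0,-4],1],[[0,0,0],[0,0,0],0.9],[[0,0,0],[0,0,0],0.5],[[0,0,0],[0,0,0],0.5],[[0,0,0],[0,0,0],0],[[0,0,0],[0,0,0],0],[[0,0,0],[0,0,0],0],[[0,0,0],[0,0,0],0],[[0,0,0],[0,0,0],0],[[0,0,0],[0,0,0],0]]'
python3 - <<'E'
from h import *
plan([504,353,16],68.5)
p=snap('wrist','w25')
E
```

```text
t: 54.2
ee_pos: [504.6, 352.5, 17.0]
orientation: [-2.595, -1.771, -0.004]
ft_force: [0.3, -0.2, -0.0]
width: 70.1
at [504.6 352.5  17. ] turn [ 0.001 -0.002  0.003] deg 0.2 | shift after turn [ 0.2 -0.8  1. ] | shift now [ 0.2 -0.8  1. ] w 70.1 F [ 0.3 -0.2 -0. ] t 54.2
```

View pics/w25.png

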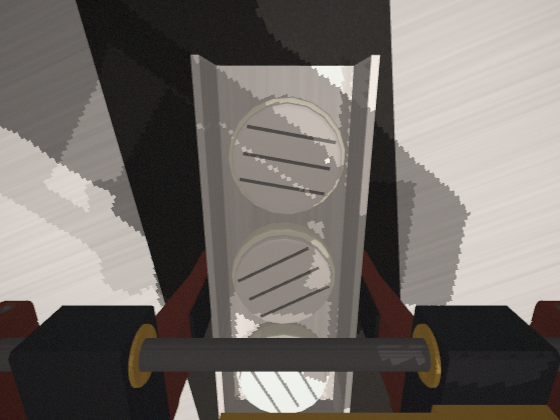

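```bash
python3 -m handwheel '[[[0,0,0],[0,0,-5],0],[[0,0,0],[0,0,-12],0],[[0.02,0,0],[0,0,-20],0],[[0.02,0,0],[0,0,-28],0],[[0.02,0,0],[0,0,-32],0],[[0.02,0,0],[0,0,-32],0],[[0,0,0],[0,0,-32],0],[[0,0,0],[0,0,-28],0],[[0,0,0],[0,0,-20],0],[[0,0,0],[0,0,-10],0]]'
python3 - <<'E'
from h import *
plan([735,3,320],89.4,4)
p=snap('wrist','w26')
E
```

```text
t: 55.08
ee_pos: [510.3, 345.2, 245.9]
orientation: [-2.534, -1.733, 0.09]
ft_force: [0.5, 1.4, -3.1]
width: 70.2
at [510.3 345.2 245.9] turn [-0.022 -0.021 -0.36 ] deg 20.7 | shift after turn [-339.8  222.6  -89.8] | shift now [-238.1  325.6 -102. ] w 70.2 F [ 0.5  1.4 -3.1] t 55.1
```

View pics/w26.png

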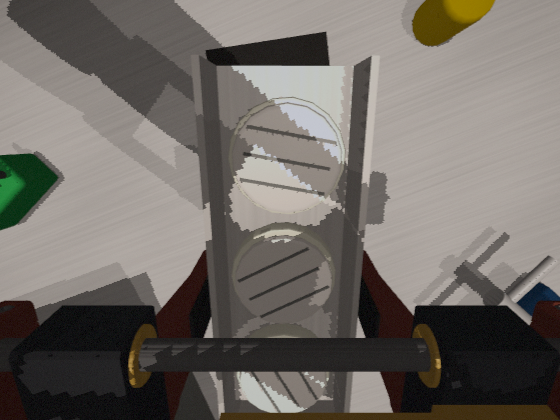

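```bash
python3 -m handwheel '[[[-0.002,-0.003,-0.06],[0,0,-10],0],[[-0.002,-0.003,-0.06],[0,0,-15],0],[[-0.002,-0.003,-0.06],[0,0,-18],0],[[-0.002,-0.003,-0.06],[0,0,-18],0],[[-0.002,-0.003,-0.06],[0,0,-15],0],[[-0.002,-0.003,-0.06],[0,0,-8],0],[[0,0,0],[-7,4,0],0],[[0,0,0],[-13,9,0],0],[[0,0,0],[-20,13,0],0],[[0,0,0],[-27,17,0],0]]'
python3 -m handwheel '[[[0,0,0],[-30,19,0],0],[[0,0,0],[-30,19,0],0],[[0,0,0],[-30,19,0],0],[[0,0,0],[-30,19,0],0],[[0,0,0],[-30,19,0],0],[[0,0,0],[-27,18,0],0],[[0,0,0],[-22,14,0],0],[[0,0,0],[-17,11,0],0],[[0,0,0],[-10,6,0],0],[[0,0,0],[0,0,0],0]]'
python3 - <<'E'
from h import *
plan([735,3,320],89.4,4)
p=snap('wrist','w27')
E
```

```text
t: 55.97
ee_pos: [553.8, 275.9, 320.1]
orientation: [-2.165, -2.185, 0.103]
ft_force: [0.0, -0.4, -3.1]
width: 70.0
t: 56.8
ee_pos: [696.9, 27.3, 283.7]
orientation: [-2.178, -2.148, 0.139]
ft_force: [-0.7, 0.1, -2.4]
width: 69.7
at [696.9  27.3 283.7] turn [-0.051  0.009 -0.004] deg 2.9 | shift after turn [-23.9  35.7 -38.9] | shift now [-24.1  33.8 -40.4] w 69.7 F [-0.7  0.1 -2.4] t 56.8
```

View pics/w27.png

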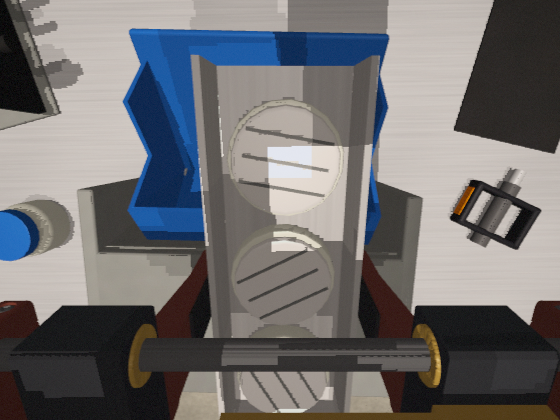

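```bash
python3 -m handwheel '[[[0,0,0],[-3,5,-5],0],[[0,0,0],[-4,6,-6],0],[[0,0,0],[-4,6,-7],0],[[0,0,0],[-4,6,-7],0],[[0,0,0],[-4,6,-7],0],[[0,0,0],[-3,5,-6],0],[[0,0,0],[-2,2,-4],0],[[0,0,0],[0,0,0],0],[[0,0,0],[0,0,0],0],[[0,0,0],[0,0,0],0]]'
python3 - <<'E'
from h import *
plan([738,4,325],89.4,0)
print(ctrl.get_obs()['qpos'])
E
```

```text
t: 57.68
ee_pos: [739.1, 10.6, 327.0]
orientation: [-2.169, -2.156, 0.136]
ft_force: [-0.7, 0.3, -3.4]
width: 70.0
at [739.1  10.6 327. ] turn [-0.12   0.007  0.005] deg 6.9 | shift after turn [-6.6 -1.   2. ] | shift now [-6.6 -0.8  2.2] w 70.0 F [-0.7  0.3 -3.4] t 57.7
[ 6.16341926e-04  5.82073617e-01  1.15405037e+00 -5.90014088e-03
  1.52522208e+00 -1.56361625e+00]
```

```bash
python3 -m handwheel '[[[-0.12,0,0],[-2,0,0],0],[[-0.12,0,0],[-2,-1,0],0],[[-0.12,0,0],[0,-2,0],0],[[-0.12,0,0],[0,-2,0],0],[[-0.12,0,0],[0,-2,-1],0],[[-0.12,0,0],[0,-2,-1],0],[[-0.12,0,0],[0,0,-1],0],[[-0.11,0,0],[0,0,0],0],[[0,0,0],[0,0,0],0],[[0,0,0],[0,0,0],0]]'
python3 - <<'E'
from h import *
plan([705,4,320],89.4,-47)
print(ctrl.get_obs()['qpos'])
p=snap('wrist','w28')
p=snap('side','s28')
E
```

```text
t: 58.52
ee_pos: [719.1, 9.1, 320.6]
orientation: [1.72, 1.719, 0.766]
ft_force: [0.8, -0.1, -1.0]
width: 69.5
at [719.1   9.1 320.6] turn [ 0.023 -0.002  0.009] deg 1.4 | shift after turn [ -5.2 -10.   -9.9] | shift now [ -5.1  -9.8 -10.2] w 69.5 F [ 0.8 -0.1 -1. ] t 58.5
[-0.00209571  0.24588001  1.92413445 -0.033892    0.12806324 -1.54072352]
```

View pics/w28.png

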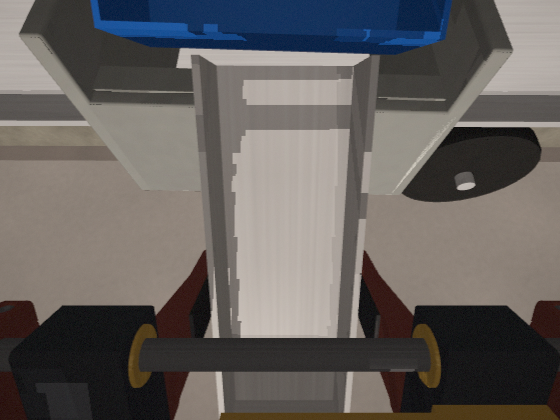

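View pics/s28.png

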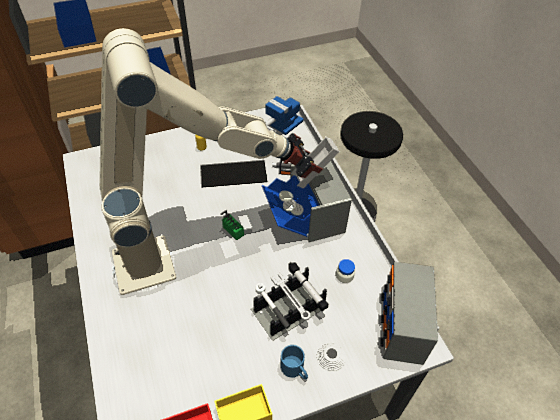

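```bash
python3 - <<'E'
from h import *
p=snap('side');i=p['pixels'][130:250,240:360]; cv2.imwrite('pics/ss5.png',cv2.resize(i,(600,600),interpolation=3)[:,:,::-1])
print(find(p,'reflector1',n=4),find(p,'reflector1','look_for',4),find(p,'bin_edge'))
p=snap('scene');print(find(p,'reflector1',n=4),find(p,'reflector1','look_for',4))
E
```

```text
[(0.71, [637.0, 5.0, 83.0]), (0.6, [654.0, 11.0, 63.0]), (0.41, [595.0, 13.0, 137.0]), (0.33, [480.0, 353.0, 1.0])] [] [(0.96, [529.0, 8.0, 150.0]), (0.59, [660.0, 4.0, -3.0])]
[(0.42, [643.0, 6.0, 117.0])] [(0.71, [636.0, 11.0, 118.0])]
```

View pics/ss5.png

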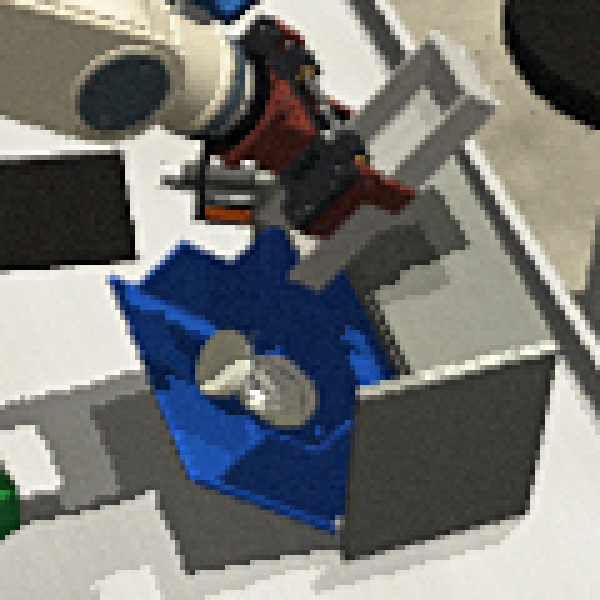

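```bash
python3 -m handwheel '[[[0.12,0,0],[0,0,-2],0],[[0.12,0,0],[0,0,-2],0],[[0.12,0,0],[0,0,-2],0],[[0.12,0,0],[0,0,-2],0],[[0.12,0,0],[0,0,0],0],[[0.12,0,0],[0,0,0],0],[[0.1,0,0],[0,0,0],0],[[0,0,0],[0,0,0],0],[[0,0,0],[0,0,0],0],[[0,0,0],[0,0,0],0]]'
python3 - <<'E'
from h import *
plan([504.6,352.5,300],68.6,0)
p=snap('wrist','w29')
E
```

```text
t: 59.8
ee_pos: [715.2, 9.0, 327.6]
orientation: [2.218, 2.212, 0.003]
ft_force: [-1.1, -0.4, -2.0]
width: 69.4
at [715.2   9.  327.6] turn [0.009 0.003 0.371] deg 21.2 | shift after turn [ 243.  -321.4   27.6] | shift now [ 343.1 -211.8   24.3] w 69.4 F [-1.1 -0.4 -2. ] t 59.8
```

View pics/w29.png

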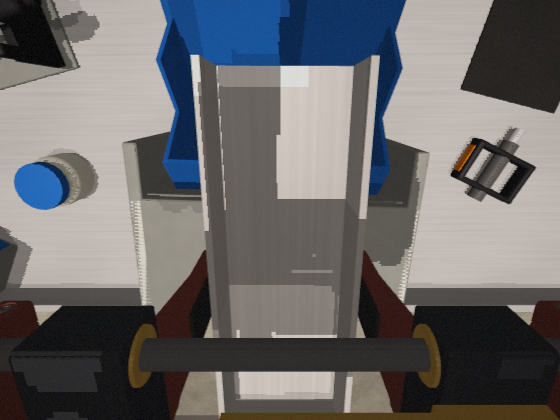

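```bash
python3 -m handwheel '[[[0,0,0],[20,-12,0],0],[[0,0,0],[32,-20,0],0],[[0,0,0],[32,-20,0],0],[[0,0,0],[32,-20,0],0],[[0,0,0],[32,-20,0],0],[[0,0,0],[32,-20,0],0],[[0,0,0],[32,-20,0],0],[[0,0,0],[32,-20,0],0],[[0,0,0],[32,-20,0],0],[[0,0,0],[32,-20,0],0]]'
python3 -m handwheel '[[[0,0,0.06],[15,-9,0],0],[[0,0,0.06],[12,-3,0],0],[[0,0,0.06],[0,0,0],0],[[0,0,0.06],[0,0,0],0],[[0,0,0.06],[0,0,0],0],[[0,0,0.06],[0,0,0],0],[[0,0,0],[0,0,0],0],[[0,0,0],[0,0,0],0],[[0,0,0],[0,0,0],0],[[0,0,0],[0,0,0],0]]'
python3 - <<'E'
from h import *
plan([504.6,352.5,20],68.6,0)
p=snap('scene');
i=p['pixels'][200:340,290:430]; cv2.imwrite('pics/sc30.png',cv2.resize(i,(560,560),interpolation=3)[:,:,::-1])
print(find(p,'mat'))
E
```

```text
t: 60.68
ee_pos: [511.1, 320.0, 323.2]
orientation: [2.223, 2.19, 0.03]
ft_force: [-0.0, 0.8, -1.8]
width: 69.8
t: 61.52
ee_pos: [484.9, 352.3, 325.4]
orientation: [2.585, 1.761, 0.064]
ft_force: [0.5, -0.1, -2.4]
width: 69.9
at [484.9 352.3 325.4] turn [ 0.034 -0.026 -0.002] deg 2.5 | shift after turn [  7.4  18.3 305.4] | shift now [ -0.6   8.  306. ] w 69.9 F [ 0.5 -0.1 -2.4] t 61.5
[(0.73, [478.0, 355.0, 1.0])]
```

View pics/sc30.png

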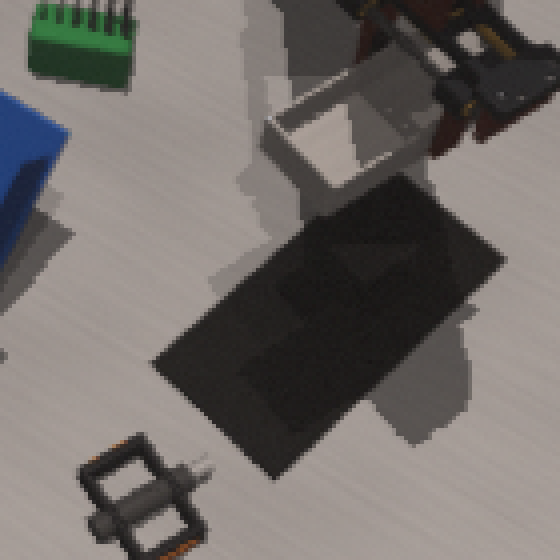

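```bash
python3 - <<'E'
from h import *
plan([490,353,60],73,0)
E
python3 -m handwheel '[[[0.017,-0.013,-0.04],[0,3,20],0],[[0.017,-0.013,-0.04],[0,3,30],0],[[0,0,0],[0,0,35],0],[[0,0,0],[0,0,35],0],[[0,0,0],[0,0,35],0],[[0,0,0],[0,0,35],0],[[0,0,0],[0,0,30],0],[[0,0,0],[0,0,20],0],[[0,0,0],[0,0,10],0],[[0,0,0],[0,0,0],0]]'
python3 - <<'E'
from h import *
plan([490,353,19],73,0)
E
```

```text
at [485.1 352.3 325.4] turn [ 0.035 -0.025 -0.079] deg 5.1 | shift after turn [  2.1   4.5 265.4] | shift now [ -4.5  -4.6 265.4] w 70.1 F [ 0.2  0.2 -2.2] t 61.6
t: 62.45
ee_pos: [499.1, 353.5, 69.2]
orientation: [2.516, 1.879, 0.018]
ft_force: [-0.0, -0.4, -1.6]
width: 70.1
at [499.1 353.5  69.2] turn [ 0.008 -0.009  0.009] deg 0.9 | shift after turn [-3.1 -8.5 50.2] | shift now [-3.5 -8.9 50.1] w 70.1 F [-0.  -0.4 -1.6] t 62.5
```

```bash
python3 -m handwheel '[[[0.008,-0.009,0],[-2,-4,3],0],[[0,0,0],[-1,-4,5],0],[[0,0,0],[0,0,8],0],[[0,0,0],[0,0,10],0],[[0,0,0],[0,0,8],0],[[0,0,0],[0,0,6],0],[[0,0,0],[0,0,3],0],[[0,0,0],[0,0,0],0],[[0,0,0],[0,0,0],0],[[0,0,0],[0,0,0],0]]'
python3 - <<'E'
from h import *
plan([490,353,18],73,0)
E
```

```text
t: 63.28
ee_pos: [493.7, 355.6, 27.5]
orientation: [2.516, 1.881, 0.013]
ft_force: [0.1, -0.2, -2.1]
width: 69.8
at [493.7 355.6  27.5] turn [ 0.005 -0.006  0.01 ] deg 0.7 | shift after turn [-3.6 -2.7  9.5] | shift now [-3.6 -2.8  9.5] w 69.8 F [ 0.1 -0.2 -2.1] t 63.3
```

```bash
python3 -m handwheel '[[[0.005,-0.006,0],[0,0,3],0],[[0,0,0],[0,0,3],0],[[0,0,0],[0,0,3],0],[[0,0,0],[0,0,2],0],[[0,0,0],[0,0,0],0],[[0,0,0],[0,0,0],0],[[0,0,0],[0,0,0],0],[[0,0,0],[0,0,0],0],[[0,0,0],[0,0,0],0],[[0,0,0],[0,0,0],0]]'
python3 - <<'E'
from h import *
plan([490,353,17],73,0)
E
```

```text
t: 64.12
ee_pos: [494.8, 356.2, 16.9]
orientation: [2.516, 1.881, 0.004]
ft_force: [-0.6, 0.6, -1.8]
width: 69.8
at [494.8 356.2  16.9] turn [ 0.001 -0.002  0.01 ] deg 0.6 | shift after turn [-4.5 -3.6 -0.1] | shift now [-4.5 -3.6 -0.1] w 69.8 F [-0.6  0.6 -1.8] t 64.1
```

```bash
python3 -m handwheel '[[[0,0,0],[0,0,2],0],[[0,0,0],[0,0,1],0],[[0,0,0],[0,0,0],0],[[0,0,0],[0,0,0],0],[[0,0,0],[0,0,0],0],[[0,0,0],[0,0,0],0],[[0,0,0],[0,0,0],0],[[0,0,0],[0,0,0],0],[[0,0,0],[0,0,0],0],[[0,0,0],[0,0,0],0]]'
```

```text
t: 64.95
ee_pos: [495.0, 356.4, 16.9]
orientation: [2.516, 1.881, 0.004]
ft_force: [-0.5, -0.0, 0.3]
width: 69.7
```

Contact made (weight relieved). Open and rise.

```bash
python3 -m handwheel '[[[0,0,0],[0,0,0],1],[[0,0,0],[0,0,0],1],[[0,0,0],[0,0,0],1],[[0,0,0],[0,0,0],1],[[0,0,0],[0,0,0],1],[[0,0,0],[0,0,-8],1],[[0,0,0],[0,0,-15],1],[[0,0,0],[0,0,-25],1],[[0,0,0],[0,0,-35],1],[[0,0,0],[0,0,-35],1]]'
python3 - <<'E'
from h import *
plan([430,5,200],88,0)
p=snap('wrist','w31')
p=snap('scene')
for q in ['tray','tray_lip','pump','ratchet','spanner']: print(q,find(p,q,n=1))
E
```

```text
t: 65.78
ee_pos: [490.7, 353.4, 132.6]
orientation: [-2.516, -1.881, 0.019]
ft_force: [1.3, 0.6, 0.5]
width: 88.0
at [490.7 353.4 132.6] turn [-0.008  0.008 -0.252] deg 14.5 | shift after turn [-350.3  -48.5  -67.4] | shift now [-352.    39.9  -64.4] w 88.0 F [1.3 0.6 0.5] t 65.8
tray [(0.96, [492.0, 359.0, 4.0])]
tray_lip [(0.55, [392.0, 389.0, 3.0])]
pump [(0.56, [546.0, -365.0, 75.0])]
ratchet [(0.83, [403.0, -394.0, 80.0])]
spanner [(0.71, [482.0, -381.0, 81.0])]
```

View pics/w31.png

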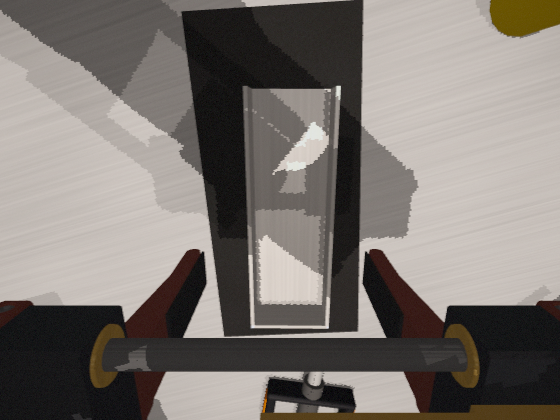

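```bash
python3 -m handwheel '[[[0,0,-0.063],[0,0,-30],0],[[0,0,-0.063],[0,0,-30],0],[[0,0,-0.063],[0,0,-30],0],[[0,0,-0.063],[0,0,-10],0],[[0,0,0],[-38,0,0],0],[[0,0,0],[-38,0,0],0],[[0,0,0],[-38,0,0],0],[[0,0,0],[-38,0,0],0],[[0,0,0],[-38,0,0],0],[[0,0,0],[-38,0,0],0]]'
python3 - <<'E'
from h import *
plan([492,5,220],88.3,0)
E
```

```text
t: 66.97
ee_pos: [480.7, 121.8, 223.1]
orientation: [-2.227, -2.202, 0.057]
ft_force: [0.9, -0.3, -0.8]
width: 24.6
at [480.7 121.8 223.1] turn [-0.032  0.019  0.019] deg 2.4 | shift after turn [-116.4   14.7    3.1] | shift now [-116.6   12.7    4.9] w 24.6 F [ 0.9 -0.3 -0.8] t 67.0
```

```bash
python3 -m handwheel '[[[-0.03,0.018,0.019],[-28,3,0],0],[[0,0,0],[-28,3,0],0],[[0,0,0],[-28,3,0],0],[[0,0,0],[-26,3,0],0],[[0,0,0],[0,0,0],0],[[0,0,0],[0,0,0],0],[[0,0,0],[0,0,0],0],[[0,0,0],[0,0,0],0],[[0,0,0],[0,0,0],0],[[0,0,0],[0,0,0],0]]'
python3 - <<'E'
from h import *
plan([495,5,152],88.3,0)
p=snap('wrist','w32')
p=snap('side');print(find(p,'bin_edge'));i=p['pixels'][130:250,200:340]; cv2.imwrite('pics/ss6.png',cv2.resize(i,(700,600),interpolation=3)[:,:,::-1])
E
```

```text
t: 67.8
ee_pos: [482.6, 2.1, 213.7]
orientation: [-2.252, -2.171, 0.026]
ft_force: [-0.3, -0.9, 0.4]
width: 0.3
at [482.6   2.1 213.7] turn [-0.021  0.003 -0.007] deg 1.3 | shift after turn [ 3.2 12.3 61.7] | shift now [ 3.5 13.6 61.4] w 0.3 F [-0.3 -0.9  0.4] t 67.8
[(0.57, [528.0, 7.0, 152.0])]
```

View pics/w32.png

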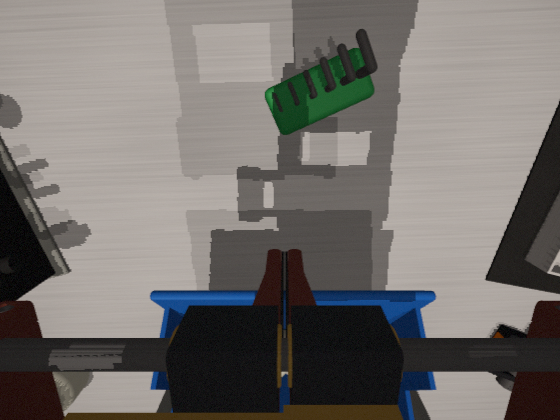

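View pics/ss6.png

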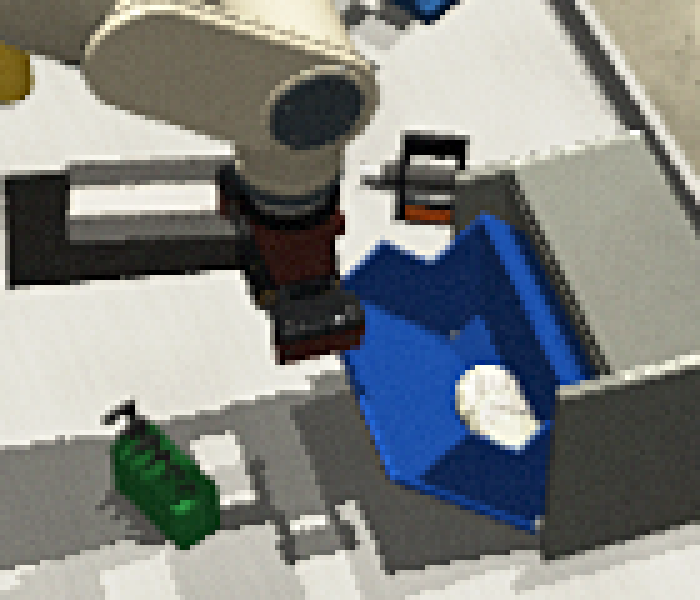

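```bash
python3 -m handwheel '[[[-0.02,0,0],[2,2,5],0],[[0,0,0],[1,2,12],0],[[0,0,0],[0,0,14],0],[[0,0,0],[0,0,12],0],[[0,0,0],[0,0,10],0],[[0,0,0],[0,0,6],0],[[0,0,0],[0,0,0],0],[[0,0,0],[0,6,0],0],[[0,0,0],[0,8,0],0],[[0,0,0],[0,8,0],0]]'
python3 - <<'E'
from h import *
plan([650,5,185],88.3,0)
E
```

```text
t: 68.78
ee_pos: [511.6, 6.3, 154.9]
orientation: [2.253, 2.182, 0.002]
ft_force: [0.8, 0.2, -0.3]
width: 0.7
at [511.6   6.3 154.9] turn [ 0.005  0.003 -0.003] deg 0.4 | shift after turn [  2.8 138.4 -30.1] | shift now [  3.1 138.5 -29.4] w 0.7 F [ 0.8  0.2 -0.3] t 68.8
```

```bash
python3 -m handwheel '[[[0,0,0],[0,0,5],0],[[0,0,0],[0,0,5],0],[[0,0,0],[0,6,1],0],[[0,0,0],[0,8,0],0],[[0,0,0],[0,10,-1],0],[[0,0,0],[0,12,-3],0],[[0,0,0],[0,12,-4],0],[[0,0,0],[0,12,-4],0],[[0,0,0],[0,12,-4],0],[[0,0,0],[0,12,-4],0]]'
python3 - <<'E'
from h import *
plan([650,5,185],88.3,0)
p=snap('side');print(find(p,'bin_edge'));i=p['pixels'][130:250,200:340]; cv2.imwrite('pics/ss7.png',cv2.resize(i,(700,600),interpolation=3)[:,:,::-1])
E
```

```text
t: 69.62
ee_pos: [529.3, 5.6, 153.6]
orientation: [-2.175, -2.105, 0.17]
ft_force: [-33.0, 0.8, 30.5]
width: 0.5
at [529.3   5.6 153.6] turn [-0.157  0.004 -0.003] deg 9.0 | shift after turn [  3.  120.6 -31.4] | shift now [  3.2 114.2 -49.9] w 0.5 F [-33.    0.8  30.5] t 69.6
[(0.65, [539.0, 5.0, 158.0])]
```

View pics/ss7.png

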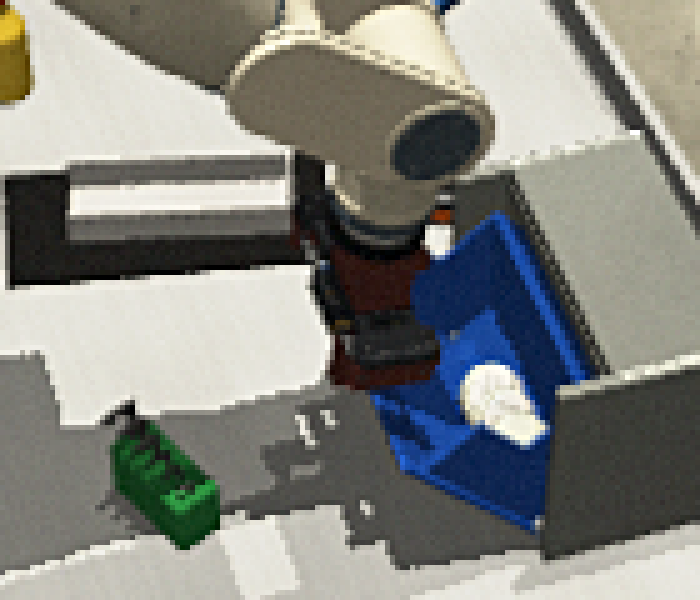

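```bash
python3 -m handwheel '[[[-0.05,0,0],[0,-8,0],0],[[-0.05,0,0],[0,-10,0],0],[[-0.05,0,0],[0,-10,0],0],[[0,0,0],[0,-5,0],0],[[0,0,0],[0,0,0],0],[[0,0,0],[0,0,0],0],[[0,0,0],[0,0,0],0],[[0,0,0],[0,0,0],0],[[0,0,0],[0,0,0],0],[[0,0,0],[0,0,0],0]]'
python3 - <<'E'
from h import *
plan([495,5,120],88.3,-15)
o=ctrl.get_obs();print(o['qpos'].round(3))
r0,z0,a,b,c,L=85.2,359.3,478.6,437,94.1,277.8
def q5(x,z,t):
    th=np.pi-np.radians(t); wx=x-L*np.sin(th)-r0; wz=z-L*np.cos(th)-z0
    B=np.hypot(b,c); g=np.arctan2(c,b); d=np.hypot(wx,wz)
    k=np.arccos((d*d-a*a-B*B)/(2*a*B)); q3=k-g
    return th-(np.arctan2(wx,wz)-np.arctan2(B*np.sin(k),a+B*np.cos(k)))-q3,q3
for x,z in [(490,120),(520,130),(580,160),(640,185)]: print(x,z,[np.round(q5(x,z,t),2) for t in (0,10,15,20)])
p=snap('side');print(find(p,'bin_edge'))
E
```

```text
t: 70.55
ee_pos: [497.2, 6.5, 157.0]
orientation: [-2.255, -2.182, 0.015]
ft_force: [0.2, -0.2, 0.2]
width: 0.1
at [497.2   6.5 157. ] turn [-0.272  0.004 -0.003] deg 15.6 | shift after turn [ -1.6 -11.6  35.2] | shift now [-1.4 -1.8 37. ] w 0.1 F [ 0.2 -0.2  0.2] t 70.5
[-0.009  0.349  1.957 -0.005  0.845 -1.543]
490 120 [array([0.69, 2.02]), array([0.45, 2.14]), array([0.32, 2.19]), array([0.18, 2.25])]
520 130 [array([0.75, 1.95]), array([0.51, 2.06]), array([0.38, 2.12]), array([0.25, 2.18])]
580 160 [array([0.89, 1.79]), array([0.65, 1.91]), array([0.53, 1.97]), array([0.4 , 2.03])]
640 185 [array([1.01, 1.62]), array([0.77, 1.75]), array([0.65, 1.81]), array([0.52, 1.87])]
[(0.95, [540.0, 5.0, 163.0])]
```

```bash
python3 -m handwheel '[[[-0.1,0,0],[0,0,8],0],[[-0.1,0,0],[0,0,8],0],[[-0.02,0,0],[0,-3,8],0],[[0,0,0],[0,-2,7],0],[[0,0,0],[0,0,4],0],[[0,0,0],[0,0,0],0],[[0,0,0],[0,0,0],0],[[0,0,0],[0,0,0],0],[[0,0,0],[0,0,0],0],[[0,0,0],[0,0,0],0]]'
python3 - <<'E'
from h import *
plan([530,5,130],88.3,-12)
p=snap('side');print(find(p,'bin_edge'));i=p['pixels'][130:250,200:340]; cv2.imwrite('pics/ss8.png',cv2.resize(i,(700,600),interpolation=3)[:,:,::-1])
E
```

```text
t: 71.48
ee_pos: [500.1, 6.3, 121.7]
orientation: [2.134, 2.066, 0.226]
ft_force: [-0.9, -0.6, 0.3]
width: 0.4
at [500.1   6.3 121.7] turn [ 0.013  0.004 -0.002] deg 0.8 | shift after turn [-0.4 30.9 -1.9] | shift now [-0.4 31.  -1.5] w 0.4 F [-0.9 -0.6  0.3] t 71.5
[(0.63, [473.0, -374.0, 4.0])]
```

View pics/ss8.png

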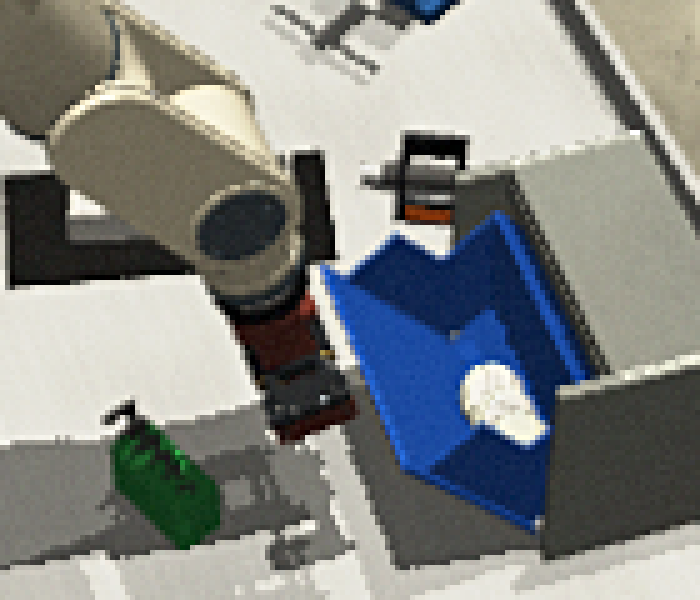

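```bash
python3 -m handwheel '[[[0,0,0],[0,7,0],0],[[0,0,0],[0,7,0],0],[[0,0,0],[0,7,-1],0],[[0,0,0],[0,7,-2],0],[[0,0,0],[0,7,-3],0],[[0,0,0],[0,7,-3],0],[[0,0,0],[0,7,-3],0],[[0,0,0],[0,7,-3],0],[[0,0,0],[0,7,-3],0],[[0,0,0],[0,7,-3],0]]'
python3 - <<'E'
from h import *
plan([650,5,180],88.3,-8)
p=snap('side');print(find(p,'bin_edge'));i=p['pixels'][130:250,200:340]; cv2.imwrite('pics/ss9.png',cv2.resize(i,(700,600),interpolation=3)[:,:,::-1])
E
```

```text
t: 72.42
ee_pos: [567.1, 4.1, 160.1]
orientation: [2.138, 2.07, 0.22]
ft_force: [-1.8, 0.3, -1.3]
width: 0.6
at [567.1   4.1 160.1] turn [ 0.076  0.005 -0.003] deg 4.4 | shift after turn [ 3.3 84.8 -8.2] | shift now [ 3.5 85.2 -1.7] w 0.6 F [-1.8  0.3 -1.3] t 72.4
[(0.94, [576.0, 5.0, 186.0])]
```

View pics/ss9.png

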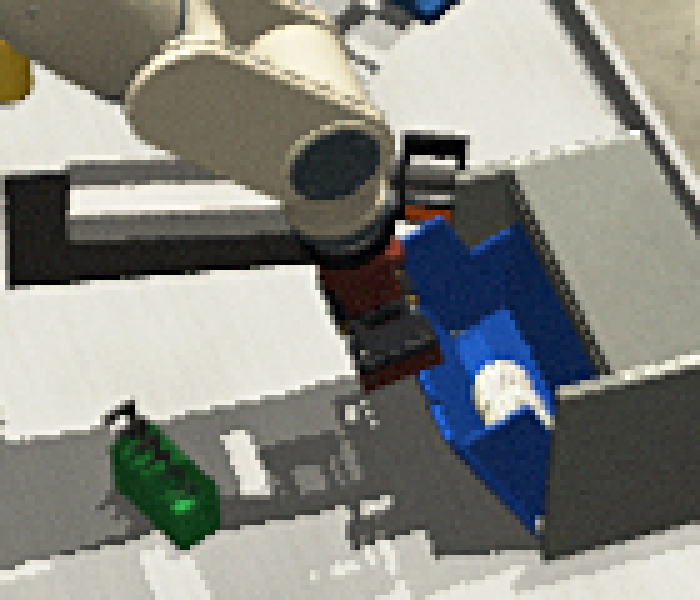

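```bash
python3 -m handwheel '[[[0.02,0,0],[0,8,0],0],[[0.02,0,0],[0,8,0],0],[[0.02,0,0],[0,8,0],0],[[0.02,0,0],[0,8,0],0],[[0,0,0],[0,8,0],0],[[0,0,0],[0,8,0],0],[[0,0,0],[0,8,0],0],[[0,0,0],[0,8,0],0],[[0,0,0],[0,7,0],0],[[0,0,0],[0,6,0],0]]'
python3 - <<'E'
from h import *
plan([652,5,175],88.3,-5)
p=snap('side');print(find(p,'bin_edge'));i=p['pixels'][130:250,200:340]; cv2.imwrite('pics/ss10.png',cv2.resize(i,(700,600),interpolation=3)[:,:,::-1])
E
```

```text
t: 73.35
ee_pos: [642.4, 1.8, 171.9]
orientation: [2.19, 2.119, 0.127]
ft_force: [-38.6, 1.2, 29.1]
width: 0.9
at [642.4   1.8 171.9] turn [ 0.037  0.004 -0.003] deg 2.1 | shift after turn [ 3.5  9.7 -2.2] | shift now [ 3.5  9.8 -1.9] w 0.9 F [-38.6   1.2  29.1] t 73.3
[]
```

View pics/ss10.png

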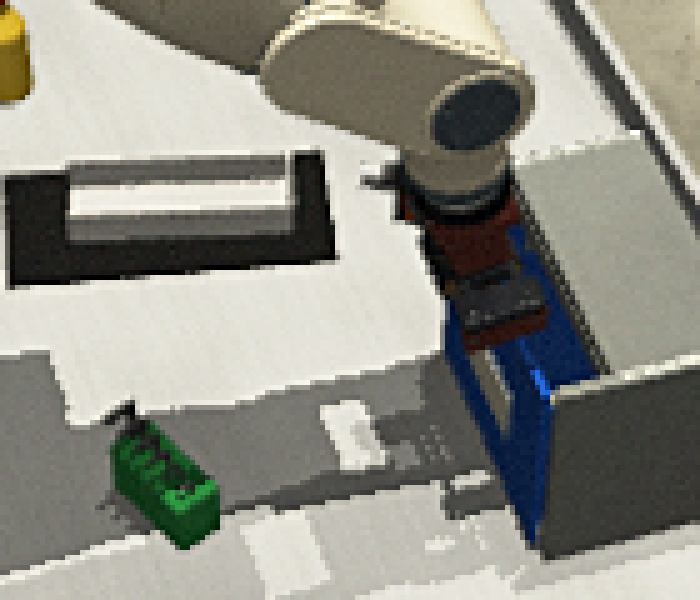

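```bash
python3 -m handwheel '[[[0,0,0],[0,-8,0],0],[[0,0,0],[0,-12,0],0],[[0,0,0],[0,-15,0],0],[[0,0,0],[0,-15,-10],0],[[0,0,0],[0,-15,-20],0],[[0,0,0],[0,0,-20],0],[[0,0,0],[0,0,-20],0],[[0,0,0],[0,0,0],0],[[0,0,0],[0,0,0],0],[[0,0,0],[0,0,0],0]]'
python3 - <<'E'
from h import *
plan([652,5,175],88.3,0)
p=snap('wrist','w40');print(find(p,'bin_edge'))
for q in [(0,0)]: pass
p=snap('side');print(find(p,'bin_edge'));i=p['pixels'][130:250,240:380]; cv2.imwrite('pics/ss11.png',cv2.resize(i,(700,600),interpolation=3)[:,:,::-1])
E
```

```text
t: 74.28
ee_pos: [567.0, 4.7, 233.8]
orientation: [2.188, 2.118, 0.13]
ft_force: [-0.8, -1.5, 0.5]
width: 0.4
at [567.    4.7 233.8] turn [ 0.127  0.004 -0.003] deg 7.3 | shift after turn [ 2.9 85.  58.8] | shift now [ 3.4 76.9 69.1] w 0.4 F [-0.8 -1.5  0.5] t 74.3
[]
[(0.55, [655.0, 1.0, 207.0]), (0.35, [483.0, -379.0, 76.0])]
```

View pics/ss11.png

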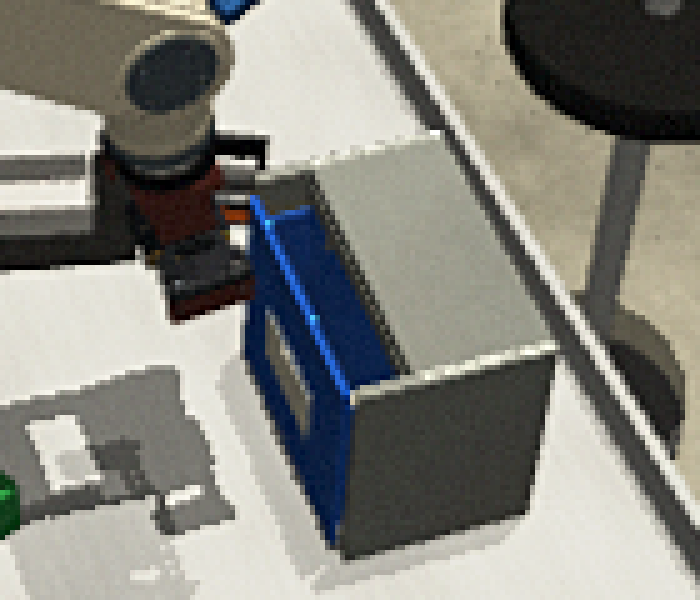

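View pics/w40.png

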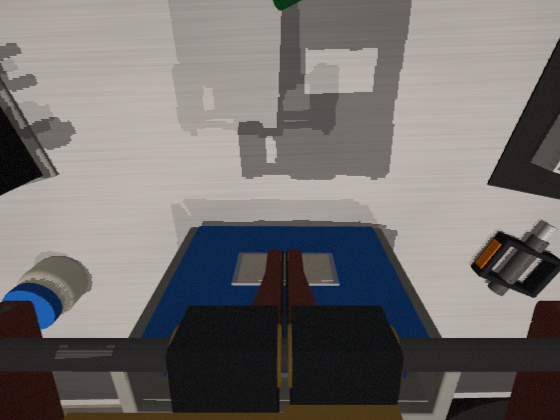

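```bash
python3 - <<'E'
from h import *
p=snap('side')
T=lambda L:R.from_euler('z',-1.75,degrees=True).apply(np.array(L,float))+[660,3,0]
for a in (0,.05,.1):
    L=[(-175*np.sin(a),y,30+175*np.cos(a)) for y in (-111,111)]
    q=cv2.projectPoints(T(L),np.array(p['rvec'],float),np.array(p['tvec'],float),np.array(p['camera_matrix'],float),None)[0].reshape(-1,2); print(a,((q-[240,130])*5).round())
q=cv2.projectPoints(T([(0,-125,217),(0,125,217),(0,-125,0),(165,-125,217)]),np.array(p['rvec'],float),np.array(p['tvec'],float),np.array(p['camera_matrix'],float),None)[0].reshape(-1,2); print(((q-[240,130])*5).round())
plan([625,5,200],88.3,0)
E
```

```text
0 [[349. 392.]
 [252. 192.]]
0.05 [[338. 395.]
 [242. 194.]]
0.1 [[327. 399.]
 [232. 197.]]
[[356. 396.]
 [247. 170.]
 [340. 562.]
 [556. 345.]]
at [566.2   4.7 232.9] turn [ 0.124  0.004 -0.003] deg 7.1 | shift after turn [ 2.1 58.8 32.9] | shift now [ 2.4 54.2 39.9] w 0.5 F [ 0.2  0.4 -0.5] t 74.5
```

```bash
python3 -m handwheel '[[[0.06,0,0],[0,8,4],0],[[0.06,0,0],[0,12,10],0],[[0,0,0],[0,14,10],0],[[0,0,0],[0,14,10],0],[[0,0,0],[0,12,4],0],[[0,0,0],[0,5,0],0],[[0,0,0],[0,0,0],0],[[0,0,0],[0,0,0],0],[[0,0,0],[0,0,0],0],[[0,0,0],[0,0,0],0]]'
python3 - <<'E'
from h import *
plan([650,5,195],88.3,0)
E
```

```text
t: 75.37
ee_pos: [631.6, 2.3, 189.4]
orientation: [-2.254, -2.181, 0.017]
ft_force: [0.1, 0.1, -0.1]
width: 0.4
at [631.6   2.3 189.4] turn [-0.011  0.004 -0.003] deg 0.7 | shift after turn [ 3.3 18.3 -5.6] | shift now [ 3.3 18.3 -5.8] w 0.4 F [ 0.1  0.1 -0.1] t 75.4
```

```bash
python3 -m handwheel '[[[0,0,0],[0,4,0],0],[[0,0,0],[0,4,0],0],[[0,0,0],[0,4,0],0],[[0,0,0],[0,3,0],0],[[0,0,0],[0,3,0],0],[[0,0,0],[0,0,0],0],[[0,0,0],[0,0,0],0],[[0,0,0],[0,0,0],0],[[0,0,0],[0,0,0],0],[[0,0,0],[0,0,0],0]]'
```

```text
t: 76.2
ee_pos: [642.1, 2.0, 191.3]
orientation: [-2.244, -2.172, 0.036]
ft_force: [-1.4, 0.3, 0.9]
width: 0.2
```

```bash
python3 -m handwheel '[[[0,0,0],[0,3,0],0],[[0,0,0],[0,3,0],0],[[0,0,0],[0,2,0],0],[[0,0,0],[0,0,0],0],[[0,0,0],[0,0,0],0],[[0,0,0],[0,0,0],0],[[0,0,0],[0,0,0],0],[[0,0,0],[0,0,0],0],[[0,0,0],[0,0,0],0],[[0,0,0],[0,0,0],0]]'
```

```text
t: 77.03
ee_pos: [641.8, 2.0, 191.7]
orientation: [-2.234, -2.162, 0.058]
ft_force: [-2.7, -0.4, 1.7]
width: 0.3
```

```bash
python3 -m handwheel '[[[-0.05,0,0],[0,5,0],0],[[0,0,0],[0,6,0],0],[[0,0,0],[0,6,0],0],[[0,0,0],[0,6,0],0],[[0,0,0],[0,0,0],0],[[0,0,0],[0,-10,0],0],[[0,0,0],[0,-15,0],0],[[0,0,0],[0,-20,-10],0],[[0,0,0],[0,-20,-20],0],[[0,0,0],[0,-20,-20],0]]'
python3 -m handwheel '[[[0,0,0],[0,-15,-20],0],[[0,0,0],[0,-15,-20],0],[[0,0,0],[0,-15,-20],0],[[0,0,0],[0,0,-20],0],[[0,0,0],[0,0,-10],0],[[0,0,0],[0,0,0],0],[[0,0,0],[0,0,0],0],[[0,0,0],[0,0,0],0],[[0,0,0],[0,0,0],0],[[0,0,0],[0,0,0],0]]'
python3 - <<'E'
from h import *
p=snap('wrist','w41')
print(find(p,'bin_edge'),find(p,'bin_unit'))
p=snap('side','s41');print(find(p,'bin_edge'));i=p['pixels'][130:250,240:380]; cv2.imwrite('pics/ss12.png',cv2.resize(i,(700,600),interpolation=3)[:,:,::-1])
p=snap('scene','sc41')
for q in ['bin_edge','tray','pump','ratchet','spanner','hex_holder','pedal']: print(q,find(p,q,n=1))
print(find(p,'reflector1',n=3))
E
```

```text
t: 77.87
ee_pos: [556.4, 4.9, 242.2]
orientation: [-2.232, -2.161, 0.063]
ft_force: [0.0, 0.3, 0.3]
width: 0.3
t: 78.7
ee_pos: [511.6, 6.9, 338.6]
orientation: [-2.238, -2.167, 0.05]
ft_force: [-0.3, -1.5, -0.0]
width: 0.7
[] []
[(0.66, [654.0, 1.0, 206.0])]
bin_edge [(0.85, [660.0, 1.0, 205.0])]
tray [(0.73, [495.0, 359.0, 5.0])]
pump [(0.95, [546.0, -364.0, 79.0])]
ratchet [(0.68, [477.0, -370.0, 80.0])]
spanner [(0.63, [480.0, -379.0, 80.0])]
hex_holder [(0.91, [378.0, 36.0, 2.0])]
pedal [(0.81, [720.0, 308.0, 4.0])]
[(0.34, [477.0, -371.0, 78.0])]
```

View pics/ss12.png

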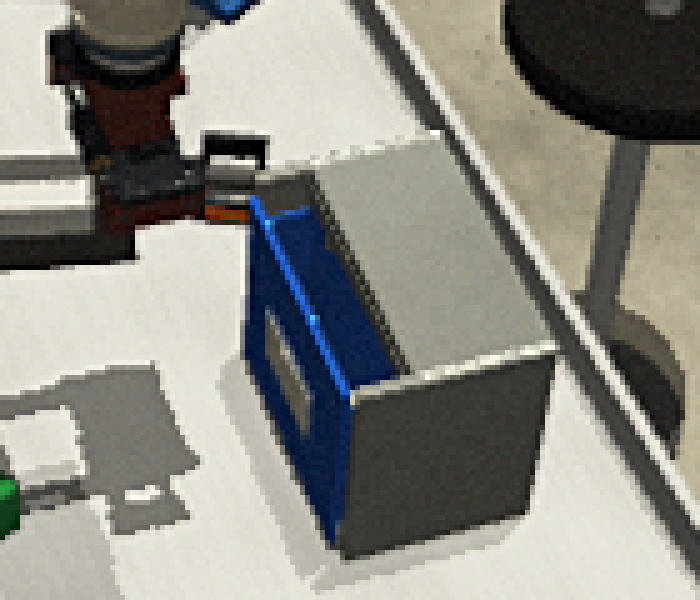

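View pics/s41.png

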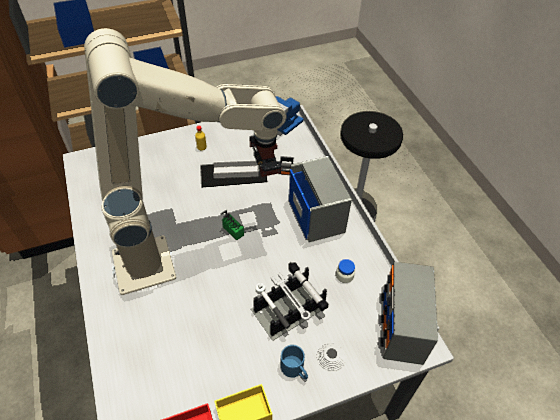

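View pics/sc41.png

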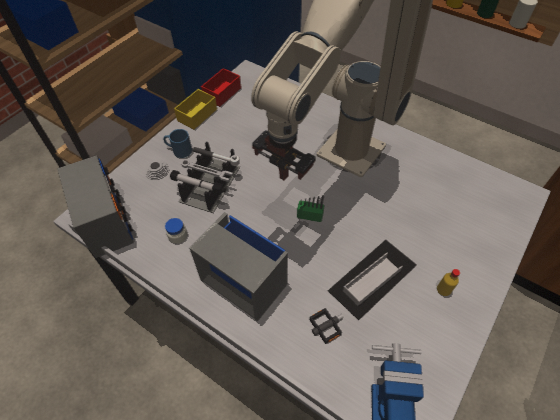

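```bash
python3 -m handwheel '[[[0,0,0],[0,15,0],0],[[0,0,0],[0,30,0],0],[[0,0,0],[0,30,0],0],[[0,0,0],[0,30,0],0],[[0,0,0],[0,30,0],0],[[0,0,0],[0,30,0],0],[[0,0,0],[0,30,0],0],[[0,0,0],[0,30,0],0],[[0,0,0],[0,0,0],0],[[0,0,0],[0,0,0],0]]'
python3 - <<'E'
from h import *
p=snap('wrist','w42')
print(find(p,'reflector1',n=4),find(p,'bin_edge'))
E
```

```text
t: 80.23
ee_pos: [744.9, -0.7, 328.9]
orientation: [-2.239, -2.167, 0.049]
ft_force: [-0.4, 0.3, -0.7]
width: 0.7
[(0.79, [690.0, -23.0, 65.0]), (0.64, [698.0, -65.0, 64.0]), (0.56, [679.0, 7.0, 58.0]), (0.52, [664.0, -0.0, -6.0])] [(0.72, [660.0, 2.0, 203.0])]
```

View pics/w42.png

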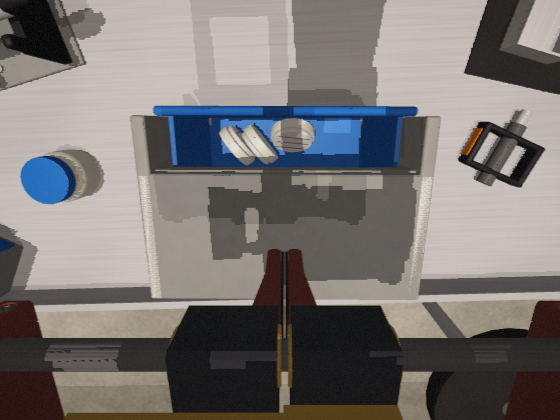

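```bash
python3 - <<'E'
from h import *
p=snap('wrist')
print([ray(p,q,205) for q in [(157,107),(415,108)]],[ray(p,q,205) for q in [(157,115),(415,115)]])
print([ray(p,q,217) for q in [(133,116),(438,118)]])
print([ray(p,q,217) for q in [(145,173),(430,173)]])
E
```

```text
[array([ 650.3, -103.6,  205. ]), array([658.1, 109.7, 205. ])] [array([ 656.7, -104.5,  205. ]), array([663.6, 110.1, 205. ])]
[array([ 657.1, -119.2,  217. ]), array([666.6, 123.9, 217. ])]
[array([ 703. , -116.4,  217. ]), array([710.5, 121.5, 217. ])]
```

```bash
python3 - <<'E'
from h import *
p=snap('wrist'); i=p['pixels'][80:190,120:450]; cv2.imwrite('pics/w42c.png',cv2.resize(i,(792,264),interpolation=3)[:,:,::-1])
p=snap('side'); i=p['pixels'][150:250,280:350]; cv2.imwrite('pics/ss13.png',cv2.resize(i,(420,600),interpolation=3)[:,:,::-1])
E
```

```text
(no output)
```

View pics/w42c.png

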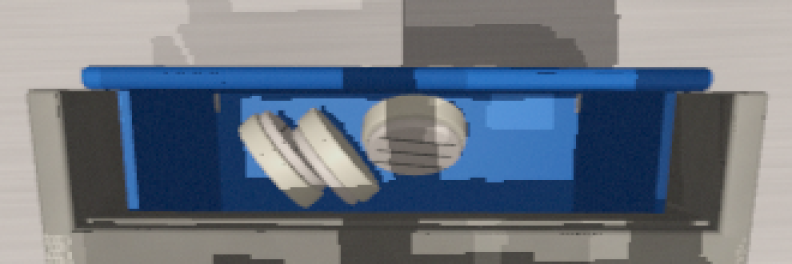

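View pics/ss13.png

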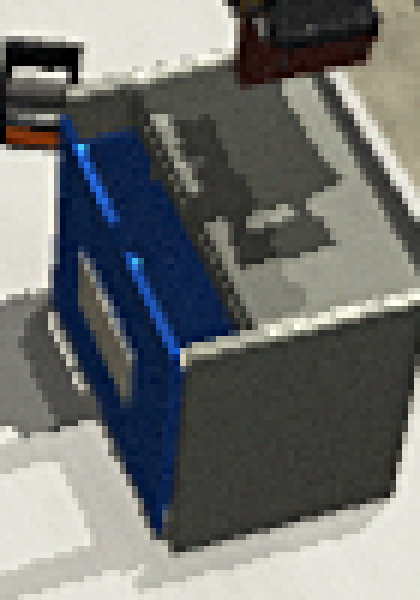

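```bash
python3 - <<'E'
from h import *
p=snap('side')
for q in ['ratchet','spanner','pump','tray','oil_bottle','cassette','grease_tub']: print(q,find(p,q,n=1))
print(ctrl.close_job())
E
```

```text
ratchet [(0.53, [410.0, -397.0, 77.0])]
spanner [(0.71, [482.0, -379.0, 79.0])]
pump [(0.56, [553.0, -364.0, 84.0])]
tray [(0.64, [499.0, 358.0, 3.0])]
oil_bottle [(0.73, [384.0, 568.0, 4.0])]
cassette [(0.72, [548.0, -604.0, 2.0])]
grease_tub [(0.95, [733.0, -318.0, -2.0])]
the job is handed in; nothing more can be done
None
```

The job is done and handed in at about 80 s of the 210 s allowed.

**What I did:** I laid the ratchet, pump and spanner in three separate lanes of the rack and tilted the bin out to its stop. I then tipped the three reflectors in at about 47 degrees, set the empty tray flat on the mat, and pushed the bin shut.

**Last checks:**
- **Reflectors:** all three are in the bin, seen looking down its slot.
- **Tray:** empty and flat on the mat, about 1 cm from where it started.
- **Tools:** each lies in its own lane, resting on both plates. The pump is about 8 mm off mid-length. One last scene look put the ratchet at the rack's centre (score 0.68), but the side camera and the pictures show it in its own lane.
- **Bystanders:** the hex key holder, oil bottle, grease tub, pedal and cassette read as they did at the start. The mug I saw only in the pictures.

**Less certain:**
- **Bin shut:** the panel's front face measured about 7 mm ahead of the carcass front, so it could be slightly ajar. I took it as shut, because the panel looks parallel to the carcass and the finger stopped at the same place on both pushes.
- **Push forces:** my first push to shut the bin jammed on the panel's edge, with about 45 N at the wrist. I backed off and pushed from lower down. That second push peaked at about 48 N as the bin closed. Both loads were on the fingertips, not the gripper's body.
- **Joint range:** joint 5 read 0.107 rad during an empty rehearsal of the tip, just under its listed limit of 0.11. During the real tip it read 0.128.

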